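Put the tea brick away in the slant-front bin

ROBOT

A 6-joint arm with a two-finger parallel gripper is mounted at the origin on the work surface. World frame = base frame: x ahead of the robot, y to its left, z up, the work surface at z = 0. Lengths are in mm, angles in rad, forces in N, time in s.
With the tool pointing down it reaches from about 300 to 775 mm from the base axis. Payload 14.6 kg.
Tool frame: the origin (TCP) lies midway between the tips of the shut fingers; the grasp point (between the pads) lies behind it (arm.pinch_z is the z of the grasp point in the tool frame, in mm); z points along the fingers, y is the direction in which the jaws open and shut (so a half turn about z gives the same grasp; the last joint's range is limited). The gripper opens to 94 mm and grips with 3 to 60 N. Pads are 16 mm wide; open, the fingers measure 119 mm over their backs; the gripper's body (75 mm by 177 mm) begins 78 mm behind the grasp point.
Start: joints at [-1.325, 0.3, 1.521, -0, 1.321, -0.067], TCP at [169.241, -523.304, 205.446] pointing down, gripper open.
Joint ranges: [-3.03, 3.03], [-0.79, 2.21], [0.23, 2.52], [-1.04, 4.18], [0, 3.07], [-2.55, 2.55]. Speed limits (rad/s): [2.22, 2.22, 2.57, 3.14, 3.14, 3.14].

INTERFACE

Orientations are given as [roll, pitch, yaw] about the fixed x, y, z axes, in that order (R = Rz(yaw) Ry(pitch) Rx(roll)).
In Python, from station import monitor, optics, job, arm gives the robot as it stands. The module is installed in compiled form; this text tells all that it offers.
- The arm moves only by the tool apply_moves, never from a script. Its argument "increments" is a list of rows, each an object of numbers: "tx", "ty", "tz": the shift along the tool's x, y, z in mm; "roll": the turn about the tool's z in rad. A call has 1 to 12 rows; each row shifts and turns the pose as measured when the row begins, along the tool's axes as they then stand; what a row does not reach is not made up. A row lasts 1/12 s, in which the tool goes at most 41.7 mm and 7.16 degrees, less where a joint would pass 70% of its speed; a pose out of reach is approached as far as the arm can. A call is refused whole if a number of a shift passes 41.7 or a number of a turn 0.125, either way. A call with a gripper value outside its range is refused whole. "fingers" is the finger opening in mm, from 0 to 94, set as the call begins (left out, the last holds). The fingers move at their own pace and stop on an object; "force" is the grip in N (left out, the last holds). Time passes only in rows, so rows that do not move let the fingers close. It gives the time, the measured TCP pose, the force and the opening at its end, in the units of the state.
- monitor.sense(): the state, without advancing time (a new reading comes with each control period).
- optics.read_camera(name): name is "side" or "top" or "wrist"; returns the picture (400x640x3 uint8, blue, green, red); there is no depth.
- optics.camera_params(name): a dict with "intrinsics" (3x3 intrinsics, pixels), "R" (3x3) and "t" (3): a world point X has camera coordinates R X + t. Camera axes: x right, y down, z forward; pixel columns grow to the right and rows downward; lengths in mm; the calibration is good to about 2 mm. A picture is of the moment at which its call begins: read the wrist's pose just before it. camera_params takes no time and is no camera call; for the wrist camera it gives the pose at the moment of the call.
- job.job_done(): hands the job in, once; it reports no verdict.
Trained networks look in the newest picture that a camera, given by its name, has taken for a name from the list of things; names that differ only in an ending like _2 or _b are one class to them, and where a whole thing is asked for, a point or a joint stands for the part that bears it (a point fixed in the world has none). Each returns a list of dicts, best first, with "score" (0 to 1); they miss things now and then, are a little off and sometimes report something else, mostly with a low value. They report only what shows in the picture. A call takes as long as a camera call. They do not tell look-alikes from the thing itself.
- optics.find_in(camera, label): "position" ([x, y, z] in mm, in world coordinates, good to about 4 mm: the middle of the surface that is visible of it).
- optics.trace(camera, label): "region" (400x640 bool, what is visible of it).
- optics.spot_point(camera, label): "position" ([x, y, z] in mm, in world coordinates, good to about 4 mm: a listed point, or the origin of a listed thing).
The state is a dict: "t": time; "qpos": joint angles; "joint_velocities": joint speeds; "joint_efforts": joint torques, N m; "tool_pos": TCP position; "ee_rot": TCP orientation; "contact_force": force on the tool from outside, world axes, zero at the start; "moment": the same for the moment, N m; "finger_gap": opening from 0.0 (shut) to 1.0 (fully open).
Only numpy, scipy, OpenCV 4.12 (cv2) and the standard library are available. Lean on these libraries where they do the work, as an engineer would, in place of code of your own. Each camera call takes 0.05 s, during which the arm holds its last target. There are 200 camera calls.

TASK

Take the dark unwrapped tea brick from the drying tray and stand it on its long edge in the empty bay of the wooden storage bin (the bay with the green mat), in line with its wrapped neighbours; set it down, do not drop it. Then lower the bin's clear lid gently, without slamming it, until it is fully closed. Leave the wrapped bricks, the round tea cake and the tin where they are.

Things in the scene. Friction and masses are not known exactly. Their poses are not given: they have to be found in the camera images.
- brick: the dark brown, unwrapped pressed-tea brick to be stored: 90 (x) x 26 (y) x 56 mm (z), about 150 g, standing on its long edge on the drying tray. Origin: centre of its underside; x along its length, z up.
- mat: thin green mat fixed on the floor of the one empty bay: 110 (x) x 50 (y) x 3 mm. Origin: centre of its underside, 12 mm above the table; x runs from the bin's open front into the bin, z up. The brick is to stand centred on it. Beside the bay: a low strip (top 24 mm above the table) 38 mm from its middle towards a neighbouring bay, or the bin's side wall 50 mm from its middle.
- bin: fixed wooden bin with three bays (centres x = -10, y = -76, 0, +76 mm) and a slanting opening to the robot's right; 276 mm wide, x from -120 to +60. Front lip 50 mm high; 12 mm side walls slope from 50 mm high at x = -120 to 160 at x = +50; clear back wall from x = +52. Floor 12 mm thick. Origin: on the table, mid width; x points into the bin, z up.
- lid (a joint): angle of the bin's lid, rad: 0 = closed, lying on the slope (32.9 degrees, falling towards the bin's front); grows as its front edge swings up; stops at 1.45. The hinge is stiff: the lid stays where it is left. Open, it overhangs the bays, so a vertical gripper does not fit under it; one leaning back towards the bin's front by about 40 degrees does.
- lid_hinge (a point): middle of the lid's hinge line, at x = +50, z = 160 in the bin's frame; the hinge runs along the bin's y. Its axes are those of the lid (equal to the bin's when the lid is closed).
- lid_push (a point): point on the middle of the lid's outer face, 150 mm from the hinge. The lid is a clear panel 202 mm long from hinge to front edge, 276 mm wide, 5 mm thick, with a dark wooden frame and a 90 mm long, 14 mm high grip strip along the outer face at its front edge.
- stock_a: brick wrapped in tan paper with red patches, same size as the tea brick, standing in another bay. Bystander. Origin: centre of its underside.
- stock_b: second brick wrapped in tan paper with red patches, like the first, standing in the remaining bay. Bystander. Origin: centre of its underside.
- tray: pale wooden drying tray, fixed, 300 (x) x 200 (y) mm, top surface 27.5 mm above the table. Origin: centre of its underside, on the table.
- cake: round dark tea cake, 98 mm diameter, 22 mm thick, lying on the tray beside the brick. Bystander. Origin: centre of its underside.
- tin: green tin, 68 mm diameter, 100 mm high, standing on the table. Bystander. Origin: centre of its underside.
Things that resemble listed ones, but are neither listed nor needed, are in the scene too. Leave any purple look-alike of the brick alone.

How it is judged:
By the outcome, as a careful person would: the job done as asked, in the order asked, and still so for the second after the job is handed in, with the robot touching nothing.
It also fails if it takes over 64 s, if anything falls off the work surface, if the arm or the gripper's body presses on something with over 40 N, if the wrist force passes 120 N, or if a joint passes its speed limit or range.

## Working session

There is one attempt and no reset: what is moved stays moved. The work goes in short steps, Python scripts to look and compute and a tool call to move; the robot and the scene stay as the last step left them, time stands still between calls to the robot, and variables do not carry over. Pictures are saved under pics/ and viewed, about 8 in all and at most 12, crops included, and the job is handed in when it is done.

Besides the shell and the picture viewer there is one more tool, called after "Call:" as name(argument=value, ...) on one line, values as JSON. apply_moves: Moves the arm, as the interface text tells. Its arguments: {"type":"object","properties":{"increments":{"type":"array","items":{"type":"object","properties":{"tx":{"type":"number"},"ty":{"type":"number"},"tz":{"type":"number"},"roll":{"type":"number"}}}},"fingers":{"type":"number"},"force":{"type":"number"}},"required":["increments"]}

```bash
mkdir -p pics; cat > h.py <<'E'
import numpy as np, cv2
from station import monitor, optics, job, arm
from scipy.spatial.transform import Rotation as Ro
np.set_printoptions(precision=3,suppress=True)
def proj(cam,P):
    c=optics.camera_params(cam);q=np.array(c["R"])@np.array(P,float)+np.array(c["t"]).ravel();q=np.array(c["intrinsics"])@q;return q[:2]/q[2]
def ray_z(cam,u,z):
    c=optics.camera_params(cam);R=np.array(c["R"]);t=np.array(c["t"]).ravel();o=-R.T@t
    d=R.T@np.linalg.inv(np.array(c["intrinsics"]))@np.array([u[0],u[1],1.]);return o+d*(z-o[2])/d[2]
def st():
    s=monitor.sense();print({k:np.round(v,3) for k,v in s.items() if k in("t","qpos","tool_pos","ee_rot","contact_force","finger_gap")});return s
E
python3 - <<'E'
from h import *
s=st();print(arm.pinch_z,[a for a in dir(arm) if a[0]!='_'])
a=optics.read_camera("top");cv2.imwrite("pics/top.png",a)
b=optics.read_camera("side");cv2.imwrite("pics/side.png",b)
for c in("top","side"):
  p=optics.camera_params(c);print(c,-np.array(p["R"]).T@np.array(p["t"]).ravel())
  for l in("brick","mat","bin","lid_hinge","lid_push","stock_a","tray","cake","tin"):
    r=optics.spot_point(c,l)
    print(l,[(round(x["score"],2),np.round(x["position"]),np.round(proj(c,x["position"]))) for x in r[:4]])
E
```

```text
{'t': np.float64(0.0), 'qpos': array([-1.325,  0.3  ,  1.522,  0.   ,  1.321, -0.067]), 'tool_pos': array([ 169.179, -523.041,  204.887]), 'ee_rot': array([-3.14 , -0.   ,  0.313]), 'contact_force': array([0.249, 0.694, 0.808]), 'finger_gap': np.float64(1.004)}
-18.8 ['MotionError', 'pinch_z']
top [526.075 -67.129 937.808]
brick [(0.91, array([ 316., -210.,   -3.]), array([385., 316.])), (0.84, array([ 500., -231.,   22.]), array([395., 241.])), (0.68, array([ 501., -408.,   -5.]), array([466., 242.]))]
mat [(0.91, array([500., 262.,  11.]), array([196., 238.]))]
bin [(0.61, array([576., 238.,  -2.]), array([208., 208.]))]
lid_hinge [(0.56, array([598., 285., 165.]), array([161., 193.]))]
lid_push [(0.56, array([558., 201., 276.]), array([178., 210.]))]
stock_a [(0.93, array([569., 232.,   8.]), array([209., 211.])), (0.63, array([639., 199.,  10.]), array([222., 183.]))]
tray [(0.64, array([ 573., -202.,    2.]), array([382., 211.]))]
cake [(0.58, array([ 664., -212.,   26.]), array([388., 173.]))]
tin [(0.73, array([829.,  16.,   3.]), array([296., 110.]))]
side [ 173.339   13.815 1320.984]
brick [(0.89, array([ 500., -411.,    3.]), array([437., 204.])), (0.71, array([ 495., -230.,   28.]), array([381., 215.]))]
mat [(0.91, array([498., 263.,  13.]), array([218., 249.]))]
bin [(0.77, array([575., 238.,   1.]), array([224., 223.]))]
lid_hinge [(0.56, array([593., 286., 162.]), array([192., 205.]))]
lid_push [(0.64, array([560., 198., 276.]), array([217., 197.]))]
stock_a [(0.8, array([639., 204.,  12.]), array([231., 200.])), (0.63, array([568., 229.,   9.]), array([226., 224.]))]
tray [(0.76, array([ 571., -203.,    0.]), array([366., 196.]))]
cake [(0.6, array([ 665., -214.,   30.]), array([363., 164.])), (0.39, array([827.,  19.,  -2.]), array([280., 136.]))]
tin [(0.85, array([831.,  17.,  -2.]), array([281., 135.]))]
```

View pics/top.png

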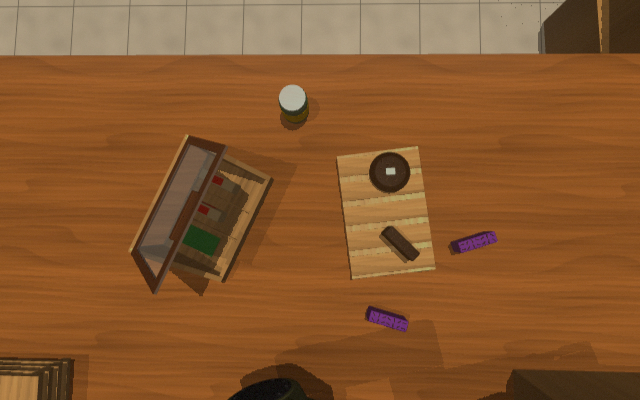

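View pics/side.png

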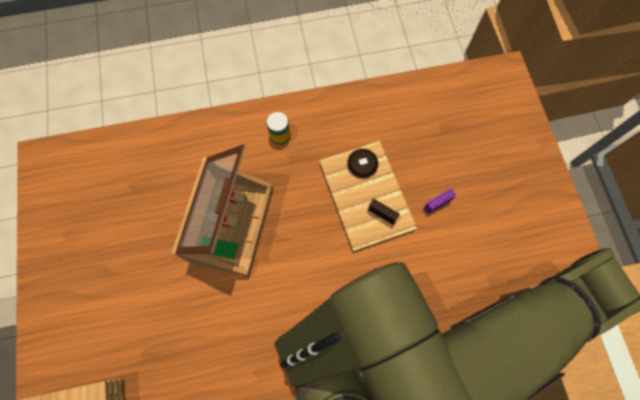

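Candidates for the brick in the top picture are purple at (387,318), purple at (473,242) and dark brown on the tray at (400,243). The description fits the brown one. I'll check it in one close crop, and also check for clutter on the left.

```bash
python3 - <<'E'
from h import *
a=cv2.imread("pics/top.png");b=cv2.imread("pics/side.png")
c1=cv2.resize(a[140:290,330:440],None,fx=4,fy=4,interpolation=cv2.INTER_CUBIC)
c2=cv2.resize(a[120:300,120:290],(400,424),interpolation=cv2.INTER_CUBIC)
o=np.zeros((600,800,3),np.uint8);o[:600,:400]=c1[:600,:400];o[:424,400:]=c2;cv2.imwrite("pics/crop.png",o)
# crate corner height
for z in(0,50,100,150,200,300):print(z,ray_z("top",(73,359),z)[:2],ray_z("side",(124,379),z)[:2])
E
```

```text
0 [196.394 562.396] [196.92  561.286]
50 [213.971 528.832] [196.027 540.564]
100 [231.548 495.269] [195.134 519.842]
150 [249.126 461.705] [194.242 499.12 ]
200 [266.703 428.141] [193.349 478.398]
300 [301.857 361.014] [191.564 436.954]
```

View pics/crop.png

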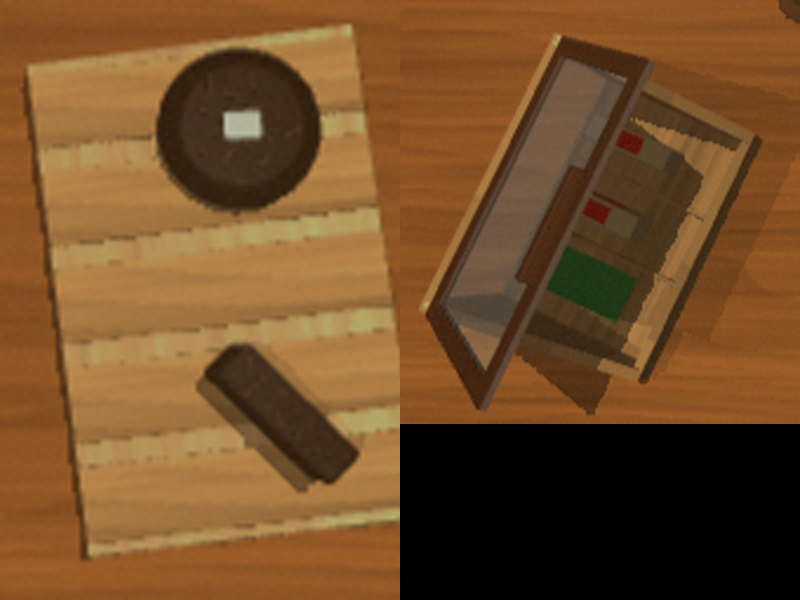

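The crop shows the dark brown, unwrapped brick on the tray at crop (280,415), which is top-picture pixel (400,243), standing on its long edge. The right side shows the green mat in the bay nearest the robot, two wrapped bricks and the open lid overhanging the bays. The clutter on the left lies at table height. I'm moving above the brick.

Call:
apply_moves(increments=[{"tx": 33.5, "ty": -14.7, "tz": -4}, {"tx": 33.5, "ty": -14.7, "tz": -4}, {"tx": 33.5, "ty": -14.7, "tz": -4}, {"tx": 33.5, "ty": -14.7, "tz": -4}, {"tx": 33.5, "ty": -14.7, "tz": -4}, {"tx": 33.5, "ty": -14.7, "tz": -4}, {"tx": 33.5, "ty": -14.7, "tz": -4}, {"tx": 33.5, "ty": -14.7, "tz": -4}, {"tx": 33.5, "ty": -14.7, "tz": -4}, {"tx": 33.5, "ty": -14.7, "tz": -4}, {"tx": 33.5, "ty": -14.7, "tz": -4}, {"tx": 33.5, "ty": -14.7, "tz": -4}], fingers=94, force=20)

```text
schema error: expected keys tx, ty, tz, roll
```

Call:
apply_moves(increments=[{"roll": -0.107}, {"roll": -0.107}, {"roll": -0.107}, {"roll": -0.107}, {"roll": -0.107}, {"roll": -0.107}, {}])

```text
schema error: expected keys tx, ty, tz, roll
```

```bash
python3 - <<'E'
from h import *
s=st()
w=optics.read_camera("wrist");cv2.imwrite("pics/w1.png",w)
p=optics.camera_params("wrist");print(p["intrinsics"],-np.array(p["R"]).T@np.array(p["t"]).ravel(),np.array(p["R"]))
for r in optics.trace("wrist","brick"):
  m=r["region"].astype(np.uint8);(c,sz,an)=cv2.minAreaRect(cv2.findNonZero(m));print(r["score"],m.sum(),c,sz,an)
  c=max(cv2.findContours(m,0,2)[0],key=len);box=cv2.boxPoints(cv2.minAreaRect(c))
  P=np.array([ray_z("wrist",u,83.5)[:2] for u in box]);print(P.round(1),P.mean(0))
for r in optics.spot_point("wrist","brick"):print(r)
E
```

```text
{'t': np.float64(1.0), 'qpos': array([-1.325,  0.3  ,  1.521,  0.   ,  1.321, -0.067]), 'tool_pos': array([ 169.247, -523.314,  205.463]), 'ee_rot': array([ 3.142, -0.   ,  0.313]), 'contact_force': array([-0.588, -0.301, -1.249]), 'finger_gap': np.float64(1.0)}
[[291.89    0.    322.136]
 [  0.    291.89  200.531]
 [  0.      0.      1.   ]] [ 233.    -502.67   385.499] [[ 0.308 -0.951 -0.   ]
 [-0.924 -0.3    0.236]
 [-0.224 -0.072 -0.972]]
0.6 95 (123.5, 3.5) (7.0, 17.0) 90.0
[[ 284.2 -287.2]
 [ 289.  -301.9]
 [ 283.3 -302.9]
 [ 278.5 -288. ]] [ 283.736 -295.004]
```

View pics/w1.png

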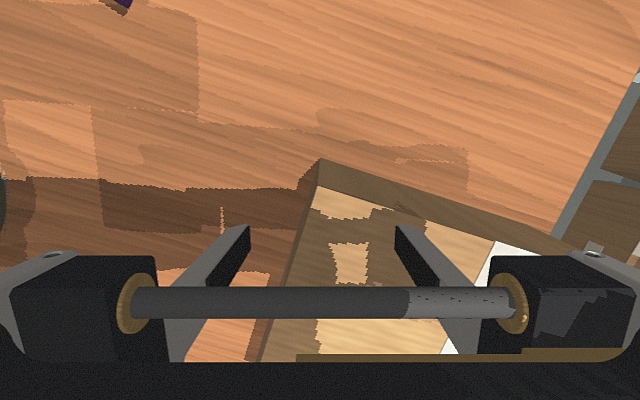

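The moves were refused because every key must be present, so the arm has not moved. The wrist view shows the table and the fingers. Resending with all keys.

Call:
apply_moves(increments=[{"tx": 33.5, "ty": -14.7, "tz": -4, "roll": 0}, {"tx": 33.5, "ty": -14.7, "tz": -4, "roll": 0}, {"tx": 33.5, "ty": -14.7, "tz": -4, "roll": 0}, {"tx": 33.5, "ty": -14.7, "tz": -4, "roll": 0}, {"tx": 33.5, "ty": -14.7, "tz": -4, "roll": 0}, {"tx": 33.5, "ty": -14.7, "tz": -4, "roll": 0}, {"tx": 33.5, "ty": -14.7, "tz": -4, "roll": 0}, {"tx": 33.5, "ty": -14.7, "tz": -4, "roll": 0}, {"tx": 33.5, "ty": -14.7, "tz": -4, "roll": 0}, {"tx": 33.5, "ty": -14.7, "tz": -4, "roll": 0}, {"tx": 33.5, "ty": -14.7, "tz": -4, "roll": 0}, {"tx": 33.5, "ty": -14.7, "tz": -4, "roll": 0}], fingers=94, force=20)

```text
t: 2.15
tool_pos: [507.2, -222.0, 255.4]
ee_rot: [3.141, -0.001, 0.302]
contact_force: [0.3, -1.3, -0.2]
finger_gap: 0.997
```

Call:
apply_moves(increments=[{"tx": 0, "ty": 0, "tz": 0, "roll": -0.107}, {"tx": 0, "ty": 0, "tz": 0, "roll": -0.107}, {"tx": 0, "ty": 0, "tz": 0, "roll": -0.107}, {"tx": 0, "ty": 0, "tz": 0, "roll": -0.107}, {"tx": 0, "ty": 0, "tz": 0, "roll": -0.107}, {"tx": 0, "ty": 0, "tz": 0, "roll": -0.107}, {"tx": 0, "ty": 0, "tz": 0, "roll": 0}])

```text
t: 2.73
tool_pos: [512.8, -214.9, 255.4]
ee_rot: [3.141, -0.001, 0.981]
contact_force: [0.8, -0.9, 0.0]
finger_gap: 1.001
```

```bash
cat > br.py <<'E'
from h import *
s=st()
w=optics.read_camera("wrist");cv2.imwrite("pics/w2.png",w)
for r in optics.trace("wrist","brick"):
  m=r["region"].astype(np.uint8);c=max(cv2.findContours(m,0,2)[0],key=len);box=cv2.boxPoints(cv2.minAreaRect(c))
  P=np.array([ray_z("wrist",u,83.5)[:2] for u in box]);print(r["score"],m.sum(),box.round(),P.round(1),P.mean(0))
for c in("wrist","top"):
  for f in (optics.spot_point,optics.find_in):
    for r in f(c,"brick"):print(c,r["score"],np.round(r["position"],1))
E
python3 br.py
```

```text
{'t': np.float64(2.733), 'qpos': array([-0.463,  0.28 ,  1.431,  0.001,  1.43 ,  0.126]), 'tool_pos': array([ 512.83 , -214.854,  255.445]), 'ee_rot': array([ 3.141, -0.001,  0.981]), 'contact_force': array([ 0.773, -0.904,  0.007]), 'finger_gap': np.float64(1.001)}
0.98 664 [[354. 278.]
 [366. 259.]
 [404. 283.]
 [391. 303.]] [[ 477.6 -340.2]
 [ 506.2 -326.3]
 [ 528.6 -384.6]
 [ 499.8 -399.9]] [ 503.055 -362.755]
0.95 1483 [[302. 236.]
 [316. 163.]
 [337. 167.]
 [323. 240.]] [[ 455.3 -253. ]
 [ 522.5 -186.6]
 [ 541.  -205.2]
 [ 474.7 -272.9]] [ 498.357 -229.407]
0.95 1005 [[181. 226.]
 [212. 210.]
 [228. 241.]
 [196. 257.]] [[ 336.1 -155.5]
 [ 381.7 -161.8]
 [ 371.9 -205.4]
 [ 324.8 -199.4]] [ 353.638 -180.525]
wrist 0.9 [ 319.7 -208.     1.3]
wrist 0.66 [ 498.8 -232.7   29. ]
wrist 0.61 [ 498.5 -408.9   -1.9]
wrist 0.7 [ 333.5 -185.1   55. ]
wrist 0.63 [ 503.7 -231.1   85.6]
wrist 0.6 [ 496.4 -369.8   34. ]
top 0.91 [ 315.9 -210.    -2.6]
top 0.84 [ 499.8 -230.7   21.7]
top 0.68 [ 500.7 -408.    -4.8]
top 0.75 [ 498.7 -228.2   81.5]
top 0.69 [ 320.6 -204.8   56.8]
top 0.62 [ 501.4 -403.2   53.2]
```

View pics/w2.png

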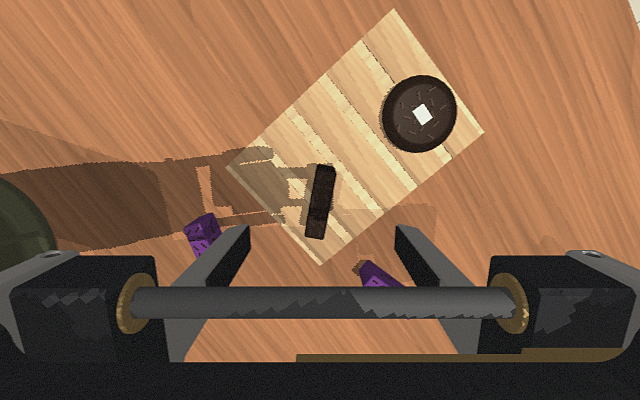

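The wrist view shows the brick at about (320,200), at yaw of about 45°, with the purple look-alikes at (200,235) and (380,280). I'm aligning, then partly descending.

Call:
apply_moves(increments=[{"tx": 0, "ty": 0, "tz": 0, "roll": 0.1}, {"tx": 0, "ty": 0, "tz": 0, "roll": 0.096}, {"tx": -20.4, "ty": 1.6, "tz": 20, "roll": 0}, {"tx": 0, "ty": 0, "tz": 25, "roll": 0}, {"tx": 0, "ty": 0, "tz": 25, "roll": 0}, {"tx": 0, "ty": 0, "tz": 25, "roll": 0}, {"tx": 0, "ty": 0, "tz": 0, "roll": 0}, {"tx": 0, "ty": 0, "tz": 0, "roll": 0}])

```text
t: 3.7
tool_pos: [499.5, -231.6, 159.2]
ee_rot: [3.137, -0.003, 0.754]
contact_force: [-0.3, -0.2, 1.0]
finger_gap: 0.999
```

```bash
sed -i 's/w2.png/w3.png/' br.py; python3 br.py
```

```text
{'t': np.float64(3.7), 'qpos': array([-0.501,  0.34 ,  1.58 ,  0.001,  1.216,  0.315]), 'tool_pos': array([ 499.546, -231.638,  159.203]), 'ee_rot': array([ 3.137, -0.003,  0.754]), 'contact_force': array([-0.29 , -0.154,  0.995]), 'finger_gap': np.float64(0.999)}
0.74 307 [[388. 272.]
 [402. 263.]
 [414. 284.]
 [400. 292.]] [[ 495.5 -321.9]
 [ 511.  -325.4]
 [ 504.4 -350.3]
 [ 488.5 -346.9]] [ 499.875 -336.134]
0.72 953 [[198. 325.]
 [221. 311.]
 [229. 323.]
 [206. 338.]] [[ 324.8 -225.5]
 [ 353.3 -232.3]
 [ 347.5 -246.8]
 [ 318.5 -240.1]] [ 336.047 -236.169]
0.65 2839 [[304. 155.]
 [334. 154.]
 [338. 254.]
 [308. 255.]] [[ 522.4 -188.9]
 [ 541.  -207.2]
 [ 476.3 -274.5]
 [ 456.1 -254.7]] [ 498.918 -231.351]
wrist 0.63 [ 497.6 -232.8   29.1]
wrist 0.53 [ 498.8 -408.4   -4.2]
wrist 0.95 [ 502.9 -232.9   83.6]
wrist 0.58 [ 330.7 -174.8   55.3]
wrist 0.58 [ 491.2 -366.9   27.3]
top 0.91 [ 315.9 -210.    -2.6]
top 0.84 [ 499.8 -230.7   21.7]
top 0.68 [ 500.7 -408.    -4.8]
top 0.75 [ 498.7 -228.2   81.5]
top 0.69 [ 320.6 -204.8   56.8]
top 0.62 [ 501.4 -403.2   53.2]
```

Call:
apply_moves(increments=[{"tx": 0, "ty": 0, "tz": 20, "roll": -0.035}, {"tx": 0, "ty": 0, "tz": 25, "roll": 0}, {"tx": 0, "ty": 0, "tz": 25, "roll": 0}, {"tx": 0, "ty": 0, "tz": 25, "roll": 0}, {"tx": 0, "ty": 0, "tz": 13, "roll": 0}, {"tx": 0, "ty": 0, "tz": 0, "roll": 0}, {"tx": 0, "ty": 0, "tz": 0, "roll": 0}])

```text
t: 4.58
tool_pos: [504.5, -233.7, 54.6]
ee_rot: [3.123, -0.007, 0.792]
contact_force: [-0.6, -0.7, -0.4]
finger_gap: 1.001
```

Call:
apply_moves(increments=[{"tx": 0, "ty": 0, "tz": 0, "roll": 0}, {"tx": 0, "ty": 0, "tz": 0, "roll": 0}, {"tx": 0, "ty": 0, "tz": 0, "roll": 0}, {"tx": 0, "ty": 0, "tz": 0, "roll": 0}, {"tx": 0, "ty": 0, "tz": 0, "roll": 0}, {"tx": 0, "ty": 0, "tz": 0, "roll": 0}, {"tx": 0, "ty": 0, "tz": 0, "roll": 0}, {"tx": 0, "ty": 0, "tz": 0, "roll": 0}], fingers=15, force=15)

```text
t: 5.25
tool_pos: [507.0, -234.9, 60.7]
ee_rot: [3.115, -0.009, 0.792]
contact_force: [-1.3, -0.6, -0.3]
finger_gap: 0.466
```

```bash
python3 - <<'E'
from h import *
st()
C=[];
for c in("top","wrist"):
  for i in range(2):
    optics.read_camera(c)
    for l in("mat","bin","lid_hinge","lid_push","stock_a"):
      r=optics.spot_point(c,l); print(c,l,[(round(x["score"],2),np.round(x["position"],1)) for x in r[:2]])
E
```

```text
{'t': np.float64(5.25), 'qpos': array([-0.5  ,  0.465,  1.657,  0.001,  0.991,  0.278]), 'tool_pos': array([ 506.994, -234.935,   60.734]), 'ee_rot': array([ 3.115, -0.009,  0.792]), 'contact_force': array([-1.259, -0.555, -0.284]), 'finger_gap': np.float64(0.466)}
top mat [(0.8, array([495.9, 260.2,  11.9]))]
top bin [(0.56, array([574.7, 237.2,  -0.1]))]
top lid_hinge [(0.74, array([596.4, 283.4, 159.4]))]
top lid_push [(0.73, array([557.2, 200.6, 273.5]))]
top stock_a [(0.86, array([573.1, 230.9,  10. ])), (0.59, array([639.3, 200.4,  12. ]))]
top mat [(0.73, array([501.2, 259.8,  10.8]))]
top bin [(0.75, array([577.9, 235.6,  -0.1]))]
top lid_hinge [(0.89, array([597.3, 286.3, 160.7])), (0.66, array([576.9, 240.1,  -0.7]))]
top lid_push [(0.88, array([561.1, 200.3, 276.2]))]
top stock_a [(0.89, array([639.1, 199.3,  10.9])), (0.82, array([572.1, 230.9,  11.9]))]
wrist mat [(0.38, array([ 500.4, -237.7,   29.3]))]
wrist bin []
wrist lid_hinge []
wrist lid_push []
wrist stock_a []
wrist mat []
wrist bin []
wrist lid_hinge []
wrist lid_push []
wrist stock_a []
```

The tool drifts slowly when held with zero rows, by about 0.8 mm per row upward. I'm recentring with compensation and closing.

Call:
apply_moves(increments=[{"tx": -2, "ty": -4.5, "tz": 0.8, "roll": 0}, {"tx": -2, "ty": -4.5, "tz": 0.8, "roll": 0}, {"tx": 0, "ty": -0.3, "tz": 10, "roll": 0}, {"tx": 0, "ty": -0.3, "tz": 6, "roll": 0}, {"tx": 0, "ty": -0.3, "tz": 0.8, "roll": 0}], fingers=60)

```text
t: 6.87
tool_pos: [496.7, -231.1, 39.9]
ee_rot: [3.113, -0.009, 0.792]
contact_force: [-0.1, -0.3, -1.1]
finger_gap: 0.619
```

Call:
apply_moves(increments=[{"tx": 0, "ty": -0.3, "tz": 0.8, "roll": 0}, {"tx": 0, "ty": -0.3, "tz": 0.8, "roll": 0}, {"tx": 0, "ty": -0.3, "tz": 0.8, "roll": 0}, {"tx": 0, "ty": -0.3, "tz": 0.8, "roll": 0}, {"tx": 0, "ty": -0.3, "tz": 0.8, "roll": 0}, {"tx": 0, "ty": -0.3, "tz": 0.8, "roll": 0}], fingers=15)

```text
t: 7.37
tool_pos: [495.7, -230.0, 34.2]
ee_rot: [3.113, -0.009, 0.792]
contact_force: [-4.7, 0.5, 15.2]
finger_gap: 0.279
```

```bash
python3 -c "
from h import *
st()"
```

```text
{'t': np.float64(7.367), 'qpos': array([-0.502,  0.481,  1.708,  0.001,  0.923,  0.276]), 'tool_pos': array([ 495.742, -230.019,   34.214]), 'ee_rot': array([ 3.113, -0.009,  0.792]), 'contact_force': array([-4.706,  0.495, 15.153]), 'finger_gap': np.float64(0.279)}
```

Call:
apply_moves(increments=[{"tx": 0, "ty": 0, "tz": -15, "roll": 0}, {"tx": 0, "ty": 0, "tz": -20, "roll": 0}, {"tx": 0, "ty": 0, "tz": 0, "roll": -0.12}, {"tx": 0, "ty": 0, "tz": 0, "roll": -0.12}, {"tx": 0, "ty": 0, "tz": 0, "roll": -0.1}, {"tx": 0, "ty": 0, "tz": 0, "roll": 0}, {"tx": 0, "ty": 0, "tz": 0, "roll": 0}], force=25)

```text
t: 7.95
tool_pos: [494.3, -229.1, 70.5]
ee_rot: [3.113, 0.001, 1.143]
contact_force: [0.9, 0.1, -1.2]
finger_gap: 0.276
```

```bash
python3 -c "
from h import *
st()"
```

```text
{'t': np.float64(7.95), 'qpos': array([-0.502,  0.423,  1.692,  0.001,  0.997, -0.075]), 'tool_pos': array([ 494.266, -229.079,   70.483]), 'ee_rot': array([3.113, 0.001, 1.143]), 'contact_force': array([ 0.931,  0.116, -1.221]), 'finger_gap': np.float64(0.276)}
```

Call:
apply_moves(increments=[{"tx": 0, "ty": 0, "tz": 10, "roll": -0.017}, {"tx": 0, "ty": 0, "tz": 10, "roll": 0}, {"tx": 0, "ty": 0, "tz": 8, "roll": 0}, {"tx": 0, "ty": 0, "tz": 3, "roll": 0}, {"tx": 0, "ty": 0, "tz": 0, "roll": 0}, {"tx": 0, "ty": 0, "tz": 0, "roll": 0}])

```text
t: 8.45
tool_pos: [494.4, -229.1, 34.5]
ee_rot: [3.116, 0.001, 1.152]
contact_force: [-1.7, -0.6, 8.6]
finger_gap: 0.278
```

Contact, 8.6 N upward: the brick is on the tray. I'm releasing and raising.

Call:
apply_moves(increments=[{"tx": 0, "ty": 0, "tz": 0, "roll": 0}, {"tx": 0, "ty": 0, "tz": 0, "roll": 0}, {"tx": 0, "ty": 0, "tz": -1, "roll": 0}, {"tx": 0, "ty": 0, "tz": 0, "roll": 0}, {"tx": 0, "ty": 0, "tz": 0, "roll": 0}], fingers=70)

```text
t: 8.87
tool_pos: [495.0, -229.4, 36.6]
ee_rot: [3.114, 0.001, 1.151]
contact_force: [-0.5, -0.5, -0.3]
finger_gap: 0.594
```

Call:
apply_moves(increments=[{"tx": 0, "ty": 0, "tz": -20, "roll": 0}, {"tx": 0, "ty": 0, "tz": -30, "roll": 0}, {"tx": 0, "ty": 0, "tz": -35, "roll": 0}, {"tx": 0, "ty": 0, "tz": -35, "roll": 0}, {"tx": 0, "ty": 0, "tz": -35, "roll": 0}, {"tx": 0, "ty": 0, "tz": -35, "roll": 0}, {"tx": 0, "ty": 0, "tz": -35, "roll": 0}, {"tx": 0, "ty": 0, "tz": -35, "roll": 0}])

```text
t: 9.53
tool_pos: [485.3, -224.4, 301.6]
ee_rot: [3.127, 0.0, 1.151]
contact_force: [-0.1, -0.1, -0.5]
finger_gap: 0.744
```

```bash
sed -i 's/w3.png/w4.png/' br.py; python3 br.py
```

```text
{'t': np.float64(9.533), 'qpos': array([-0.502,  0.201,  1.423,  0.001,  1.503, -0.082]), 'tool_pos': array([ 485.307, -224.366,  301.594]), 'ee_rot': array([3.127, 0.   , 1.151]), 'contact_force': array([-0.108, -0.11 , -0.517]), 'finger_gap': np.float64(0.744)}
0.86 1182 [[318. 146.]
 [337. 146.]
 [337. 211.]
 [318. 211.]] [[ 504.6 -182.9]
 [ 528.2 -193.5]
 [ 491.8 -277.7]
 [ 467.  -266.4]] [ 497.904 -230.12 ]
0.77 914 [[345. 255.]
 [361. 241.]
 [395. 280.]
 [379. 294.]] [[ 475.7 -345.4]
 [ 506.3 -334.8]
 [ 529.3 -414.5]
 [ 497.7 -426.5]] [ 502.245 -380.3  ]
0.65 1676 [[198. 181.]
 [227. 174.]
 [240. 235.]
 [212. 241.]] [[ 334.4 -158.6]
 [ 373.9 -166.5]
 [ 350.1 -252.4]
 [ 308.5 -244.4]] [ 341.718 -205.47 ]
wrist 0.85 [ 500.1 -408.4   -1. ]
wrist 0.78 [ 319.7 -207.3    0.9]
wrist 0.71 [ 500.7 -230.5   31.5]
wrist 0.54 [ 574.8 -205.2   -0. ]
wrist 0.97 [ 327.  -208.9   55.3]
wrist 0.83 [ 497.  -385.8   55.1]
wrist 0.58 [ 498.9 -229.3   84.6]
top 0.73 [ 499.9 -232.2   27.4]
top 0.66 [ 502.3 -409.9   -2.4]
top 0.74 [ 511.7 -425.3   56.2]
top 0.63 [ 527.9 -204.6   77.2]
```

The brick now stands on the tray at about (498.5, -230) with yaw of about 1.155, parallel to the bays. The moves offer no tilt, so I'll test whether reaching past the arm's limit in the bin's direction leans the tool. I'll do that in free space, well above everything.

Call:
apply_moves(increments=[{"tx": 19.6, "ty": -25.7, "tz": -18, "roll": 0}, {"tx": 19.6, "ty": -25.7, "tz": -18, "roll": 0}, {"tx": 19.6, "ty": -25.7, "tz": -18, "roll": 0}, {"tx": 19.6, "ty": -25.7, "tz": -18, "roll": 0}, {"tx": 19.6, "ty": -25.7, "tz": -18, "roll": 0}, {"tx": 19.6, "ty": -25.7, "tz": -18, "roll": 0}, {"tx": 19.6, "ty": -25.7, "tz": -18, "roll": 0}, {"tx": 19.6, "ty": -25.7, "tz": -18, "roll": 0}, {"tx": 19.6, "ty": -25.7, "tz": -18, "roll": 0}, {"tx": 19.6, "ty": -25.7, "tz": -18, "roll": 0}])

```text
t: 10.67
tool_pos: [323.2, 66.9, 466.9]
ee_rot: [-3.118, 0.005, 1.142]
contact_force: [0.2, 0.9, 1.2]
finger_gap: 0.744
```

Call:
apply_moves(increments=[{"tx": 27.4, "ty": -22.1, "tz": 0, "roll": 0}, {"tx": 27.4, "ty": -22.1, "tz": 0, "roll": 0}, {"tx": 27.4, "ty": -22.1, "tz": 0, "roll": 0}, {"tx": 27.4, "ty": -22.1, "tz": 0, "roll": 0}, {"tx": 27.4, "ty": -22.1, "tz": 0, "roll": 0}, {"tx": 27.4, "ty": -22.1, "tz": 0, "roll": 0}, {"tx": 27.4, "ty": -22.1, "tz": 0, "roll": 0}, {"tx": 27.4, "ty": -22.1, "tz": 0, "roll": 0}, {"tx": 27.4, "ty": -22.1, "tz": 0, "roll": 0}, {"tx": 27.4, "ty": -22.1, "tz": 0, "roll": 0}])

```text
t: 11.5
tool_pos: [226.8, 424.3, 462.9]
ee_rot: [-3.116, 0.016, 1.141]
contact_force: [1.1, -0.0, 1.1]
finger_gap: 0.742
```

```bash
python3 -c "
from h import *
st()"
```

```text
{'t': np.float64(11.5), 'qpos': array([0.991, 0.105, 1.172, 0.024, 1.884, 1.428]), 'tool_pos': array([226.847, 424.333, 462.946]), 'ee_rot': array([-3.116,  0.016,  1.141]), 'contact_force': array([ 1.112, -0.023,  1.149]), 'finger_gap': np.float64(0.742)}
```

Call:
apply_moves(increments=[{"tx": 34.7, "ty": -5, "tz": 0, "roll": 0}, {"tx": 34.7, "ty": -5, "tz": 0, "roll": 0}, {"tx": 34.7, "ty": -5, "tz": 0, "roll": 0}, {"tx": 34.7, "ty": -5, "tz": 0, "roll": 0}, {"tx": 34.7, "ty": -5, "tz": 0, "roll": 0}, {"tx": 34.7, "ty": -5, "tz": 0, "roll": 0}, {"tx": 34.7, "ty": -5, "tz": 0, "roll": 0}, {"tx": 34.7, "ty": -5, "tz": 0, "roll": 0}, {"tx": 34.7, "ty": -5, "tz": 0, "roll": 0}])

```text
t: 12.25
tool_pos: [286.2, 674.0, 399.7]
ee_rot: [-3.112, 0.017, 1.146]
contact_force: [0.5, 0.1, 1.2]
finger_gap: 0.745
```

Call:
apply_moves(increments=[{"tx": 40, "ty": 0, "tz": 0, "roll": 0}, {"tx": 40, "ty": 0, "tz": 0, "roll": 0}, {"tx": 40, "ty": 0, "tz": 0, "roll": 0}, {"tx": 40, "ty": 0, "tz": 0, "roll": 0}, {"tx": 40, "ty": 0, "tz": 0, "roll": 0}, {"tx": 40, "ty": 0, "tz": 0, "roll": 0}, {"tx": 40, "ty": 0, "tz": 0, "roll": 0}, {"tx": 40, "ty": 0, "tz": 0, "roll": 0}])

```text
t: 12.92
tool_pos: [328.9, 766.1, 271.8]
ee_rot: [-3.106, -0.119, 1.142]
contact_force: [0.0, -0.2, 1.4]
finger_gap: 0.743
```

```bash
python3 -c "
from h import *
s=st();print(Ro.from_euler('xyz',s['ee_rot']).as_matrix())"
```

```text
{'t': np.float64(12.917), 'qpos': array([1.109, 1.022, 0.238, 0.04 , 1.763, 1.545]), 'tool_pos': array([328.924, 766.092, 271.767]), 'ee_rot': array([-3.106, -0.119,  1.142]), 'contact_force': array([ 0.014, -0.228,  1.376]), 'finger_gap': np.float64(0.743)}
[[ 0.413  0.911  0.017]
 [ 0.903 -0.412  0.123]
 [ 0.119 -0.035 -0.992]]
```

Reaching past the limit does lean the tool outward (0.12 rad so far). I'm continuing.

Call:
apply_moves(increments=[{"tx": 36, "ty": 0, "tz": -20, "roll": 0}, {"tx": 36, "ty": 0, "tz": -20, "roll": 0}, {"tx": 36, "ty": 0, "tz": -20, "roll": 0}, {"tx": 36, "ty": 0, "tz": -20, "roll": 0}, {"tx": 36, "ty": 0, "tz": -20, "roll": 0}, {"tx": 36, "ty": 0, "tz": -20, "roll": 0}, {"tx": 36, "ty": 0, "tz": -20, "roll": 0}, {"tx": 36, "ty": 0, "tz": -20, "roll": 0}])

```text
t: 13.58
tool_pos: [340.5, 770.3, 372.4]
ee_rot: [-3.101, -0.309, 1.134]
contact_force: [-0.2, 1.0, 0.4]
finger_gap: 0.741
```

```bash
python3 -c "
from h import *
s=st();print(Ro.from_euler('xyz',s['ee_rot']).as_matrix())"
```

```text
{'t': np.float64(13.583), 'qpos': array([1.094, 0.909, 0.235, 0.053, 1.69 , 1.539]), 'tool_pos': array([340.528, 770.256, 372.433]), 'ee_rot': array([-3.101, -0.309,  1.134]), 'contact_force': array([-0.168,  1.037,  0.362]), 'finger_gap': np.float64(0.741)}
[[ 0.403  0.911  0.092]
 [ 0.863 -0.411  0.293]
 [ 0.304 -0.039 -0.952]]
```

Call:
apply_moves(increments=[{"tx": 36, "ty": 12, "tz": -8, "roll": 0}, {"tx": 36, "ty": 12, "tz": -8, "roll": 0}, {"tx": 36, "ty": 12, "tz": -8, "roll": 0}, {"tx": 36, "ty": 12, "tz": -8, "roll": 0}, {"tx": 36, "ty": 12, "tz": -8, "roll": 0}, {"tx": 36, "ty": 12, "tz": -8, "roll": 0}, {"tx": 36, "ty": 0, "tz": -8, "roll": 0}, {"tx": 36, "ty": 0, "tz": -8, "roll": 0}])

```text
t: 14.25
tool_pos: [419.3, 764.6, 424.1]
ee_rot: [-3.106, -0.504, 1.123]
contact_force: [0.1, -0.3, 0.9]
finger_gap: 0.745
```

```bash
python3 -c "
from h import *
s=st();print(Ro.from_euler('xyz',s['ee_rot']).as_matrix())"
```

```text
{'t': np.float64(14.25), 'qpos': array([0.998, 0.867, 0.236, 0.095, 1.542, 1.458]), 'tool_pos': array([419.272, 764.643, 424.114]), 'ee_rot': array([-3.106, -0.504,  1.123]), 'contact_force': array([ 0.139, -0.293,  0.868]), 'finger_gap': np.float64(0.745)}
[[ 0.379  0.908  0.178]
 [ 0.789 -0.418  0.45 ]
 [ 0.483 -0.031 -0.875]]
```

Call:
apply_moves(increments=[{"tx": 36, "ty": 0, "tz": -4, "roll": 0}, {"tx": 36, "ty": 0, "tz": -4, "roll": 0}, {"tx": 36, "ty": 0, "tz": -4, "roll": 0}, {"tx": 36, "ty": 0, "tz": -4, "roll": 0}, {"tx": 36, "ty": 0, "tz": -4, "roll": 0}, {"tx": 36, "ty": 0, "tz": -4, "roll": 0}, {"tx": 36, "ty": 0, "tz": -4, "roll": 0}])

```text
t: 14.83
tool_pos: [414.4, 788.6, 479.1]
ee_rot: [-3.111, -0.67, 1.119]
contact_force: [-0.1, -0.2, 0.6]
finger_gap: 0.744
```

```bash
cat > ori.py <<'E'
from h import *
s=st();R=Ro.from_euler('xyz',s['ee_rot']).as_matrix();print(R)
z=R[:,2];print("tilt",np.degrees(np.arccos(-z[2])),"az z",np.arctan2(z[1],z[0]),"roll fix",np.arctan2(R[2,1],R[2,0]), "roll needed: ty'z=0 ->", np.arctan2(-R[2,1],R[2,0]))
E
python3 ori.py
```

```text
{'t': np.float64(14.833), 'qpos': array([1.017, 0.826, 0.236, 0.095, 1.416, 1.476]), 'tool_pos': array([414.379, 788.575, 479.15 ]), 'ee_rot': array([-3.111, -0.67 ,  1.119]), 'contact_force': array([-0.088, -0.202,  0.584]), 'finger_gap': np.float64(0.744)}
[[ 0.342  0.908  0.243]
 [ 0.706 -0.419  0.571]
 [ 0.621 -0.024 -0.784]]
tilt 38.3961551984704 az z 1.168332972609259 roll fix -0.03833838011790977 roll needed: ty'z=0 -> 0.03833838011790977
```

The tool now leans 38.4° at azimuth 1.168, where the bin calls for about 1.160. I'll level the jaw axis with a small roll and then compute the way back.

Call:
apply_moves(increments=[{"tx": -15, "ty": 0, "tz": 0, "roll": -0.038}, {"tx": 0, "ty": 0, "tz": 0, "roll": 0}])

```text
t: 15.0
tool_pos: [409.3, 779.9, 468.0]
ee_rot: [-3.138, -0.668, 1.164]
contact_force: [1.1, 0.7, -3.2]
finger_gap: 0.743
```

```bash
cat > go.py <<'E'
import sys
exec(open("ori.py").read())
p=np.array(s["tool_pos"])
for a in sys.argv[1:]:
    q=np.array(eval(a),float);d=R.T@(q-p);print(a,"tool d",d.round(1),"len",np.linalg.norm(d).round(1),"n25",(d/max(1,np.ceil(np.linalg.norm(d)/25))).round(2),int(np.ceil(np.linalg.norm(d)/25)));p=q
E
python3 go.py "[460,-50,470]" "[450,-340,235]"
```

```text
{'t': np.float64(15.0), 'qpos': array([1.017, 0.749, 0.394, 0.097, 1.338, 1.432]), 'tool_pos': array([409.254, 779.922, 468.036]), 'ee_rot': array([-3.138, -0.668,  1.164]), 'contact_force': array([ 1.076,  0.669, -3.249]), 'finger_gap': np.float64(0.743)}
[[ 0.31   0.919  0.242]
 [ 0.721 -0.394  0.57 ]
 [ 0.619 -0.003 -0.785]]
tilt 38.27277588442751 az z 1.169800426059801 roll fix -0.004397971814897007 roll needed: ty'z=0 -> 0.004397971814897007
[460,-50,470] tool d [-581.5  373.2 -462.6] len 831.5 n25 [-17.1   10.98 -13.6 ] 34
[450,-340,235] tool d [-357.8  105.6   16.7] len 373.4 n25 [-23.85   7.04   1.11] 15
```

Call:
apply_moves(increments=[{"tx": -17, "ty": 11, "tz": -13.6, "roll": 0}, {"tx": -17, "ty": 11, "tz": -13.6, "roll": 0}, {"tx": -17, "ty": 11, "tz": -13.6, "roll": 0}, {"tx": -17, "ty": 11, "tz": -13.6, "roll": 0}, {"tx": -17, "ty": 11, "tz": -13.6, "roll": 0}, {"tx": -17, "ty": 11, "tz": -13.6, "roll": 0}, {"tx": -17, "ty": 11, "tz": -13.6, "roll": 0}, {"tx": -17, "ty": 11, "tz": -13.6, "roll": 0}, {"tx": -17, "ty": 11, "tz": -13.6, "roll": 0}, {"tx": -17, "ty": 11, "tz": -13.6, "roll": 0}, {"tx": -17, "ty": 11, "tz": -13.6, "roll": 0}, {"tx": -17, "ty": 11, "tz": -13.6, "roll": 0}])

```text
t: 16.0
tool_pos: [429.9, 487.3, 485.0]
ee_rot: [-3.142, -0.694, 1.164]
contact_force: [0.6, 0.0, -0.0]
finger_gap: 0.747
```

```bash
python3 go.py "[460,-50,480]" "[450,-340,235]"
```

```text
{'t': np.float64(16.0), 'qpos': array([0.663, 0.095, 1.274, 0.341, 1.163, 1.032]), 'tool_pos': array([429.876, 487.344, 485.022]), 'ee_rot': array([-3.142, -0.694,  1.164]), 'contact_force': array([ 0.61 ,  0.004, -0.041]), 'finger_gap': np.float64(0.747)}
[[ 0.304  0.918  0.253]
 [ 0.706 -0.396  0.588]
 [ 0.64  -0.    -0.768]]
tilt 39.78994482718837 az z 1.1637349463276803 roll fix -2.7608444274508747e-05 roll needed: ty'z=0 -> 2.7608444274508747e-05
[460,-50,480] tool d [-373.2  240.4 -304.3] len 538.2 n25 [-16.96  10.93 -13.83] 22
[450,-340,235] tool d [-364.5  105.6   15.3] len 379.8 n25 [-22.78   6.6    0.96] 16
```

Orientation is holding (39.8° lean, azimuth 1.164).

Call:
apply_moves(increments=[{"tx": -17, "ty": 11, "tz": -13.8, "roll": 0}, {"tx": -17, "ty": 11, "tz": -13.8, "roll": 0}, {"tx": -17, "ty": 11, "tz": -13.8, "roll": 0}, {"tx": -17, "ty": 11, "tz": -13.8, "roll": 0}, {"tx": -17, "ty": 11, "tz": -13.8, "roll": 0}, {"tx": -17, "ty": 11, "tz": -13.8, "roll": 0}, {"tx": -17, "ty": 11, "tz": -13.8, "roll": 0}, {"tx": -17, "ty": 11, "tz": -13.8, "roll": 0}, {"tx": -17, "ty": 11, "tz": -13.8, "roll": 0}, {"tx": -17, "ty": 11, "tz": -13.8, "roll": 0}, {"tx": -17, "ty": 11, "tz": -13.8, "roll": 0}])

```text
t: 16.92
tool_pos: [450.0, 209.0, 509.4]
ee_rot: [3.108, -0.723, 1.185]
contact_force: [-0.5, 0.2, 0.1]
finger_gap: 0.746
```

Call:
apply_moves(increments=[{"tx": -17, "ty": 11, "tz": -13.8, "roll": 0}, {"tx": -17, "ty": 11, "tz": -13.8, "roll": 0}, {"tx": -17, "ty": 11, "tz": -13.8, "roll": 0}, {"tx": -17, "ty": 11, "tz": -13.8, "roll": 0}, {"tx": -17, "ty": 11, "tz": -13.8, "roll": 0}, {"tx": -17, "ty": 11, "tz": -13.8, "roll": 0}, {"tx": -17, "ty": 11, "tz": -13.8, "roll": 0}, {"tx": -17, "ty": 11, "tz": -13.8, "roll": 0}])

```text
t: 17.58
tool_pos: [464.1, 2.2, 524.5]
ee_rot: [3.07, -0.726, 1.21]
contact_force: [-0.3, -0.0, 0.9]
finger_gap: 0.744
```

```bash
python3 go.py "[450,-330,235]" "[474,-288,150]"
```

```text
{'t': np.float64(17.583), 'qpos': array([-0.481, -0.068,  1.365,  0.749,  1.783,  0.096]), 'tool_pos': array([464.12 ,   2.182, 524.451]), 'ee_rot': array([ 3.07 , -0.726,  1.21 ]), 'contact_force': array([-0.324, -0.016,  0.887]), 'finger_gap': np.float64(0.744)}
[[ 0.264  0.917  0.3  ]
 [ 0.7   -0.396  0.594]
 [ 0.664  0.053 -0.746]]
tilt 41.75296992375978 az z 1.1029461400968696 roll fix 0.08003012694049168 roll needed: ty'z=0 -> -0.08003012694049168
[450,-330,235] tool d [-428.3  103.3   14.3] len 440.8 n25 [-23.8    5.74   0.79] 18
[474,-288,150] tool d [-20.7   0.8  95.6] len 97.8 n25 [-5.17  0.21 23.9 ] 4
```

Call:
apply_moves(increments=[{"tx": -18, "ty": 4.3, "tz": 0.6, "roll": 0}, {"tx": -18, "ty": 4.3, "tz": 0.6, "roll": 0}, {"tx": -18, "ty": 4.3, "tz": 0.6, "roll": 0}, {"tx": -18, "ty": 4.3, "tz": 0.6, "roll": 0}, {"tx": -18, "ty": 4.3, "tz": 0.6, "roll": 0}, {"tx": -18, "ty": 4.3, "tz": 0.6, "roll": 0}, {"tx": -18, "ty": 4.3, "tz": 0.6, "roll": 0}, {"tx": -18, "ty": 4.3, "tz": 0.6, "roll": 0}, {"tx": -18, "ty": 4.3, "tz": 0.6, "roll": 0}, {"tx": -18, "ty": 4.3, "tz": 0.6, "roll": 0}, {"tx": -18, "ty": 4.3, "tz": 0.6, "roll": 0}, {"tx": -18, "ty": 4.3, "tz": 0.6, "roll": 0}])

```text
t: 18.58
tool_pos: [465.4, -185.4, 400.0]
ee_rot: [3.02, -0.71, 1.24]
contact_force: [0.8, 0.4, -1.1]
finger_gap: 0.748
```

```bash
python3 go.py "[450,-330,235]" "[474,-288,150]"
```

```text
{'t': np.float64(18.583), 'qpos': array([-0.806,  0.14 ,  1.424,  0.698,  1.765, -0.356]), 'tool_pos': array([ 465.359, -185.418,  399.982]), 'ee_rot': array([ 3.02, -0.71,  1.24]), 'contact_force': array([ 0.805,  0.352, -1.092]), 'finger_gap': np.float64(0.748)}
[[ 0.247  0.913  0.325]
 [ 0.717 -0.397  0.572]
 [ 0.652  0.092 -0.753]]
tilt 41.15340724199913 az z 1.0540121277701004 roll fix 0.1405974214513836 roll needed: ty'z=0 -> -0.1405974214513836
[450,-330,235] tool d [-215.    28.2   36.5] len 219.9 n25 [-23.89   3.14   4.06] 9
[474,-288,150] tool d [-19.3  -2.6  95.8] len 97.8 n25 [-4.83 -0.66 23.96] 4
```

Call:
apply_moves(increments=[{"tx": -12, "ty": 1.5, "tz": 2, "roll": 0}, {"tx": -12, "ty": 1.5, "tz": 2, "roll": 0}, {"tx": -12, "ty": 1.5, "tz": 2, "roll": 0}, {"tx": -12, "ty": 1.5, "tz": 2, "roll": 0}, {"tx": -12, "ty": 1.5, "tz": 2, "roll": 0}, {"tx": -12, "ty": 1.5, "tz": 2, "roll": 0}, {"tx": -12, "ty": 1.5, "tz": 2, "roll": 0}, {"tx": -12, "ty": 1.5, "tz": 2, "roll": 0}, {"tx": -12, "ty": 1.5, "tz": 2, "roll": 0}, {"tx": -12, "ty": 1.5, "tz": 2, "roll": 0}])

```text
t: 19.42
tool_pos: [457.6, -276.1, 305.0]
ee_rot: [3.01, -0.705, 1.246]
contact_force: [-0.1, 1.3, 0.2]
finger_gap: 0.743
```

```bash
python3 go.py "[474,-288,150]"; sleep 0
```

```text
{'t': np.float64(19.417), 'qpos': array([-0.926,  0.313,  1.427,  0.654,  1.696, -0.568]), 'tool_pos': array([ 457.578, -276.125,  304.995]), 'ee_rot': array([ 3.01 , -0.705,  1.246]), 'contact_force': array([-0.108,  1.315,  0.193]), 'finger_gap': np.float64(0.743)}
[[ 0.243  0.913  0.329]
 [ 0.722 -0.397  0.567]
 [ 0.648  0.1   -0.755]]
tilt 40.95014363684242 az z 1.04514693618148 roll fix 0.152586493001014 roll needed: ty'z=0 -> -0.152586493001014
[474,-288,150] tool d [-105.     4.3  115.7] len 156.3 n25 [-15.     0.61  16.53] 7
```

The lean's azimuth drifts with speed: fast moves drift it and slow ones hardly do. So a fast move back followed by a slow return should restore it.

Call:
apply_moves(increments=[{"tx": 35.8, "ty": -10.9, "tz": 6, "roll": 0}, {"tx": 35.8, "ty": -10.9, "tz": 6, "roll": 0}, {"tx": 35.8, "ty": -10.9, "tz": 6, "roll": 0}, {"tx": 35.8, "ty": -10.9, "tz": 6, "roll": 0}, {"tx": 35.8, "ty": -10.9, "tz": 6, "roll": 0}, {"tx": 35.8, "ty": -10.9, "tz": 6, "roll": 0}, {"tx": 35.8, "ty": -10.9, "tz": 6, "roll": 0}, {"tx": 35.8, "ty": -10.9, "tz": 6, "roll": 0}, {"tx": 35.8, "ty": -10.9, "tz": 6, "roll": 0}, {"tx": 35.8, "ty": -10.9, "tz": 6, "roll": 0}])

```text
t: 20.25
tool_pos: [467.6, 60.6, 477.1]
ee_rot: [3.034, -0.715, 1.219]
contact_force: [0.8, 0.4, 0.3]
finger_gap: 0.743
```

```bash
python3 go.py "[458,-276,305]"
```

```text
{'t': np.float64(20.25), 'qpos': array([-0.339, -0.137,  1.531,  0.709,  1.59 ,  0.126]), 'tool_pos': array([467.639,  60.555, 477.099]), 'ee_rot': array([ 3.034, -0.715,  1.219]), 'contact_force': array([0.826, 0.355, 0.31 ]), 'finger_gap': np.float64(0.743)}
[[ 0.26   0.909  0.325]
 [ 0.709 -0.409  0.575]
 [ 0.656  0.081 -0.751]]
tilt 41.358565699420794 az z 1.0558499892546773 roll fix 0.12271518988153002 roll needed: ty'z=0 -> -0.12271518988153002
[458,-276,305] tool d [-353.9  114.9  -67.5] len 378.1 n25 [-22.12   7.18  -4.22] 16
```

Call:
apply_moves(increments=[{"tx": -35, "ty": 11.5, "tz": -6.7, "roll": 0}, {"tx": -35, "ty": 11.5, "tz": -6.7, "roll": 0}, {"tx": -35, "ty": 11.5, "tz": -6.7, "roll": 0}, {"tx": -35, "ty": 11.5, "tz": -6.7, "roll": 0}, {"tx": -35, "ty": 11.5, "tz": -6.7, "roll": 0}, {"tx": -35, "ty": 11.5, "tz": -6.7, "roll": 0}, {"tx": -35, "ty": 11.5, "tz": -6.7, "roll": 0}, {"tx": -35, "ty": 11.5, "tz": -6.7, "roll": 0}, {"tx": -35, "ty": 11.5, "tz": -6.7, "roll": 0}])

```text
t: 21.0
tool_pos: [469.1, -233.3, 326.9]
ee_rot: [3.007, -0.716, 1.276]
contact_force: [-0.1, -0.2, 0.3]
finger_gap: 0.743
```

```bash
python3 go.py "[474,-288,150]"
```

```text
{'t': np.float64(21.0), 'qpos': array([-0.863,  0.259,  1.45 ,  0.676,  1.702, -0.52 ]), 'tool_pos': array([ 469.122, -233.279,  326.851]), 'ee_rot': array([ 3.007, -0.716,  1.276]), 'contact_force': array([-0.107, -0.239,  0.264]), 'finger_gap': np.float64(0.743)}
[[ 0.219  0.923  0.318]
 [ 0.722 -0.372  0.583]
 [ 0.656  0.102 -0.748]]
tilt 41.61314109379389 az z 1.0719351800961663 roll fix 0.15354442107373842 roll needed: ty'z=0 -> -0.15354442107373842
[474,-288,150] tool d [-154.5    6.9  101.9] len 185.2 n25 [-19.31   0.86  12.73] 8
```

Call:
apply_moves(increments=[{"tx": 0, "ty": 0, "tz": 0, "roll": 0.077}, {"tx": 0, "ty": 0, "tz": 0, "roll": 0.077}, {"tx": 0, "ty": 0, "tz": 0, "roll": 0}])

```text
t: 21.25
tool_pos: [468.0, -241.0, 318.5]
ee_rot: [-3.123, -0.729, 1.049]
contact_force: [0.3, 0.4, 0.2]
finger_gap: 0.744
```

```bash
python3 go.py "np.array([498.5,-230,66])-100*R[:,2]" "np.array([498.5,-230,66])+18.8*R[:,2]"; python3 br.py | sed -n 2,8p
```

```text
{'t': np.float64(21.25), 'qpos': array([-0.874,  0.277,  1.447,  0.674,  1.701, -0.367]), 'tool_pos': array([ 467.994, -240.97 ,  318.478]), 'ee_rot': array([-3.123, -0.729,  1.049]), 'contact_force': array([0.32 , 0.424, 0.157]), 'finger_gap': np.float64(0.744)}
[[ 0.372  0.873  0.316]
 [ 0.646 -0.488  0.587]
 [ 0.666 -0.014 -0.746]]
tilt 41.78903983709007 az z 1.0767749290436204 roll fix -0.02084683902365737 roll needed: ty'z=0 -> 0.02084683902365737
np.array([498.5,-230,66])-100*R[:,2] tool d [-149.8   24.8  104.3] len 184.2 n25 [-18.72   3.1   13.04] 8
np.array([498.5,-230,66])+18.8*R[:,2] tool d [  0.   -0.  118.8] len 118.8 n25 [ 0.   -0.   23.76] 5
0.84 629 [[325. 253.]
 [344. 251.]
 [346. 285.]
 [327. 286.]] [[ 500.5 -183.1]
 [ 526.3 -194.6]
 [ 504.7 -238.4]
 [ 480.3 -227.4]] [ 502.963 -210.879]
```

Call:
apply_moves(increments=[{"tx": -18.7, "ty": 3.1, "tz": 13, "roll": -0.02}, {"tx": -18.7, "ty": 3.1, "tz": 13, "roll": 0}, {"tx": -18.7, "ty": 3.1, "tz": 13, "roll": 0}, {"tx": -18.7, "ty": 3.1, "tz": 13, "roll": 0}, {"tx": -18.7, "ty": 3.1, "tz": 13, "roll": 0}, {"tx": -18.7, "ty": 3.1, "tz": 13, "roll": 0}, {"tx": -18.7, "ty": 3.1, "tz": 13, "roll": 0}, {"tx": -16, "ty": 3.1, "tz": 13, "roll": 0}, {"tx": 0, "ty": 0, "tz": 0, "roll": 0}])

```text
t: 22.3
tool_pos: [475.1, -288.0, 143.9]
ee_rot: [3.107, -0.722, 1.118]
contact_force: [-0.3, 0.8, -1.4]
finger_gap: 0.745
```

```bash
python3 go.py  "np.array([498.,-230,66])+18.8*R[:,2]"; sed -i 's/w4.png/w5.png/' br.py; python3 br.py | sed -n 2,40p
```

```text
{'t': np.float64(22.3), 'qpos': array([-0.915,  0.521,  1.528,  0.657,  1.46 , -0.65 ]), 'tool_pos': array([ 475.127, -288.023,  143.923]), 'ee_rot': array([ 3.107, -0.722,  1.118]), 'contact_force': array([-0.322,  0.771, -1.359]), 'finger_gap': np.float64(0.745)}
[[ 0.328  0.889  0.32 ]
 [ 0.675 -0.457  0.579]
 [ 0.661  0.026 -0.75 ]]
tilt 41.415585747773314 az z 1.0663484546877064 roll fix 0.03912539632288576 roll needed: ty'z=0 -> -0.03912539632288576
np.array([498.,-230,66])+18.8*R[:,2] tool d [ -4.8  -8.2 118.2] len 118.5 n25 [-0.97 -1.64 23.63] 5
0.82 2819 [[294. 161.]
 [323. 160.]
 [328. 262.]
 [298. 263.]] [[ 499.8 -182. ]
 [ 527.1 -193.6]
 [ 481.5 -289.9]
 [ 459.  -279.7]] [ 491.846 -236.296]
0.75 284 [[369. 342.]
 [400. 342.]
 [400. 354.]
 [369. 354.]] [[ 481.  -358.5]
 [ 502.  -369.3]
 [ 497.4 -376. ]
 [ 476.8 -365.4]] [ 489.283 -367.278]
0.58 1401 [[114. 225.]
 [166. 223.]
 [167. 255.]
 [115. 256.]] [[ 328.2 -174.8]
 [ 369.1 -194.1]
 [ 362.7 -223.2]
 [ 323.9 -204.8]] [ 346.    -199.218]
wrist 0.58 [ 496.7 -233.8   30.7]
wrist 0.96 [ 334.5 -181.9   53.6]
wrist 0.88 [ 490.5 -244.4   84.4]
wrist 0.55 [ 493.9 -364.2   54.7]
top 0.73 [ 499.9 -232.2   27.4]
top 0.66 [ 502.3 -409.9   -2.4]
top 0.74 [ 511.7 -425.3   56.2]
top 0.63 [ 527.9 -204.6   77.2]
```

View pics/w5.png

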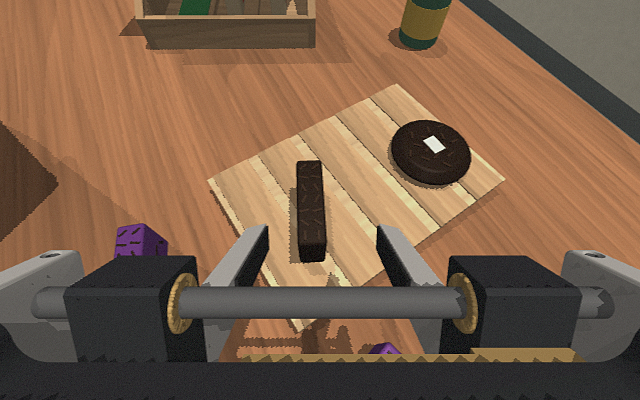

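The view shows the brick between the fingers at (310,210), with the cake clear of them. I'm approaching along the tool axis.

Call:
apply_moves(increments=[{"tx": -1.5, "ty": -4, "tz": 12, "roll": 0.035}, {"tx": -1.5, "ty": -4, "tz": 18, "roll": 0}, {"tx": -1.5, "ty": 0, "tz": 18, "roll": 0}, {"tx": 0, "ty": 0, "tz": 18, "roll": 0}, {"tx": 0, "ty": 0, "tz": 18, "roll": 0}, {"tx": 0, "ty": 0, "tz": 14, "roll": 0}, {"tx": 0, "ty": 0, "tz": 6, "roll": 0}, {"tx": 0, "ty": 0, "tz": 0, "roll": 0}, {"tx": 0, "ty": 0, "tz": 0, "roll": 0}])

```text
t: 23.35
tool_pos: [502.2, -222.9, 66.1]
ee_rot: [3.133, -0.716, 1.064]
contact_force: [-0.4, -1.0, 0.2]
finger_gap: 0.745
```

```bash
python3 go.py  "np.array([497.5,-231,66])+18.8*R[:,2]"
```

```text
{'t': np.float64(23.35), 'qpos': array([-0.804,  0.575,  1.657,  0.727,  1.248, -0.655]), 'tool_pos': array([ 502.229, -222.912,   66.076]), 'ee_rot': array([ 3.133, -0.716,  1.064]), 'contact_force': array([-0.395, -1.   ,  0.164]), 'finger_gap': np.float64(0.745)}
[[ 0.366  0.871  0.326]
 [ 0.659 -0.49   0.57 ]
 [ 0.656  0.006 -0.754]]
tilt 41.03517978243629 az z 1.0510170345928052 roll fix 0.009516738127242588 roll needed: ty'z=0 -> -0.009516738127242588
np.array([497.5,-231,66])+18.8*R[:,2] tool d [-7.1 -0.2 12.7] len 14.6 n25 [-7.12 -0.16 12.71] 1
```

Call:
apply_moves(increments=[{"tx": -4, "ty": 0, "tz": 6, "roll": 0.008}, {"tx": -2, "ty": 0, "tz": 5, "roll": 0}, {"tx": 0, "ty": 0, "tz": 0, "roll": 0}])

```text
t: 23.6
tool_pos: [503.8, -221.7, 54.3]
ee_rot: [3.138, -0.715, 1.052]
contact_force: [-0.3, 0.9, -0.4]
finger_gap: 0.748
```

Call:
apply_moves(increments=[{"tx": 0, "ty": 0, "tz": 0, "roll": 0}, {"tx": 0, "ty": 0, "tz": 0, "roll": 0}, {"tx": 0, "ty": 0, "tz": 0, "roll": 0}, {"tx": 0, "ty": 0, "tz": 0, "roll": 0}, {"tx": 0, "ty": 0, "tz": 0, "roll": 0}, {"tx": 0, "ty": 0, "tz": 0, "roll": 0}, {"tx": 0, "ty": 0, "tz": 0, "roll": 0}, {"tx": 0, "ty": 0, "tz": 0, "roll": 0}], fingers=15, force=20)

```text
t: 24.27
tool_pos: [503.8, -222.8, 55.0]
ee_rot: [3.137, -0.715, 1.052]
contact_force: [-0.4, -0.1, -1.3]
finger_gap: 0.276
```

```bash
python3 go.py  "np.array([497.5,-231,66])+18.8*R[:,2]" "[480,-150,300]" "[460,150,300]"
```

```text
{'t': np.float64(24.267), 'qpos': array([-0.802,  0.593,  1.66 ,  0.734,  1.227, -0.66 ]), 'tool_pos': array([ 503.784, -222.848,   55.038]), 'ee_rot': array([ 3.137, -0.715,  1.052]), 'contact_force': array([-0.381, -0.09 , -1.314]), 'finger_gap': np.float64(0.276)}
[[ 0.375  0.867  0.33 ]
 [ 0.656 -0.499  0.567]
 [ 0.656  0.004 -0.755]]
tilt 40.967160476252616 az z 1.044218645303621 roll fix 0.005613081988095015 roll needed: ty'z=0 -> -0.005613081988095015
np.array([497.5,-231,66])+18.8*R[:,2] tool d [-0.5 -1.3  3.8] len 4.1 n25 [-0.51 -1.34  3.83] 1
[480,-150,300] tool d [ 200.   -54.7 -155.3] len 259.1 n25 [ 18.18  -4.97 -14.12] 11
[460,150,300] tool d [ 189.2 -167.   163.5] len 300.7 n25 [ 14.55 -12.85  12.57] 13
```

Gripped (26 mm gap). I'm lifting and carrying it towards the bay's approach line.

Call:
apply_moves(increments=[{"tx": 10, "ty": 0, "tz": -11.5, "roll": 0}, {"tx": 15, "ty": 0, "tz": -17, "roll": 0}, {"tx": 15, "ty": 0, "tz": -17, "roll": 0}], force=30)

```text
t: 24.52
tool_pos: [502.1, -221.0, 112.7]
ee_rot: [-3.135, -0.716, 1.044]
contact_force: [0.1, 0.1, -0.4]
finger_gap: 0.275
```

Call:
apply_moves(increments=[{"tx": 24, "ty": -20, "tz": 10, "roll": 0}, {"tx": 24, "ty": -20, "tz": 10, "roll": 0}, {"tx": 24, "ty": -20, "tz": 10, "roll": 0}, {"tx": 24, "ty": -20, "tz": 10, "roll": 0}, {"tx": 24, "ty": -20, "tz": 10, "roll": 0}, {"tx": 24, "ty": -20, "tz": 10, "roll": 0}, {"tx": 24, "ty": -20, "tz": 10, "roll": 0}, {"tx": 24, "ty": -20, "tz": 10, "roll": 0}, {"tx": 24, "ty": -20, "tz": 10, "roll": 0}])

```text
t: 25.27
tool_pos: [456.0, 67.0, 191.5]
ee_rot: [3.14, -0.715, 1.041]
contact_force: [1.9, 0.0, -0.5]
finger_gap: 0.275
```

```bash
python3 go.py  "np.array([498.8,259,60])+(18.8-170)*R[:,2]" "np.array([498.8,259,60])+18.8*R[:,2]"
```

```text
{'t': np.float64(25.267), 'qpos': array([-0.328,  0.001,  2.067,  0.819,  1.073, -0.206]), 'tool_pos': array([455.961,  66.967, 191.527]), 'ee_rot': array([ 3.14 , -0.715,  1.041]), 'contact_force': array([ 1.896,  0.001, -0.466]), 'finger_gap': np.float64(0.275)}
[[ 0.382  0.862  0.333]
 [ 0.652 -0.506  0.565]
 [ 0.655  0.001 -0.755]]
tilt 40.94449241374092 az z 1.0383811808528152 roll fix 0.002225084316387106 roll needed: ty'z=0 -> -0.002225084316387106
np.array([498.8,259,60])+(18.8-170)*R[:,2] tool d [ 55.3 -60.4  70.8] len 108.3 n25 [ 11.07 -12.09  14.16] 5
np.array([498.8,259,60])+18.8*R[:,2] tool d [  0.  -0. 170.] len 170.0 n25 [ 0.   -0.   24.29] 7
```

Call:
apply_moves(increments=[{"tx": 11, "ty": -12, "tz": 14, "roll": 0}, {"tx": 11, "ty": -12, "tz": 14, "roll": 0}, {"tx": 11, "ty": -12, "tz": 14, "roll": 0}, {"tx": 11, "ty": -12, "tz": 14, "roll": 0}, {"tx": 11, "ty": -10, "tz": 12, "roll": -0.09}, {"tx": 0, "ty": 0, "tz": 0, "roll": 0}, {"tx": 0, "ty": 0, "tz": 0, "roll": 0}])

```text
t: 25.85
tool_pos: [446.2, 180.5, 178.5]
ee_rot: [3.052, -0.712, 1.175]
contact_force: [0.6, -0.7, -1.2]
finger_gap: 0.272
```

```bash
python3 go.py "np.array([498.8,259,60])+18.8*R[:,2]"; python3 - <<'E'
from h import *
for c in("top","side"):
  optics.read_camera(c)
  for l in("mat","lid_push","lid_hinge"): print(c,l,[(round(x["score"],2),np.round(x["position"],1)) for x in optics.spot_point(c,l)[:2]])
cv2.imwrite("pics/w6.png",optics.read_camera("wrist"))
print("mat px",proj("wrist",[500,261.2,15]))
for l in("mat","bin","stock_a"): print("wrist",l,[(round(x["score"],2),np.round(x["position"],1)) for x in optics.spot_point("wrist",l)[:2]])
E
```

```text
{'t': np.float64(25.85), 'qpos': array([-0.026, -0.022,  2.127,  0.868,  0.853, -0.129]), 'tool_pos': array([446.198, 180.453, 178.489]), 'ee_rot': array([ 3.052, -0.712,  1.175]), 'contact_force': array([ 0.558, -0.674, -1.245]), 'finger_gap': np.float64(0.272)}
[[ 0.292  0.896  0.334]
 [ 0.698 -0.438  0.566]
 [ 0.654  0.068 -0.754]]
tilt 41.074598367589694 az z 1.038002576507748 roll fix 0.10372675939837199 roll needed: ty'z=0 -> -0.10372675939837199
np.array([498.8,259,60])+18.8*R[:,2] tool d [ -7.2   4.7 170.1] len 170.4 n25 [-1.03  0.67 24.3 ] 7
top mat [(0.66, array([497.5, 260.6,  11.4]))]
top lid_push [(0.79, array([558.1, 201.1, 275.8]))]
top lid_hinge [(0.69, array([597.6, 285.1, 159.4]))]
side mat [(0.47, array([496. , 258.1,  12.5]))]
side lid_push [(0.95, array([556.5, 198.5, 276.9]))]
side lid_hinge [(0.81, array([592.5, 283.4, 160. ]))]
mat px [323.145 210.378]
wrist mat []
wrist bin [(0.6, array([571.8, 238.7,  -0.3]))]
wrist stock_a [(0.6, array([641.6, 194.8,  12. ])), (0.58, array([574. , 232. ,  14.2]))]
```

View pics/w6.png

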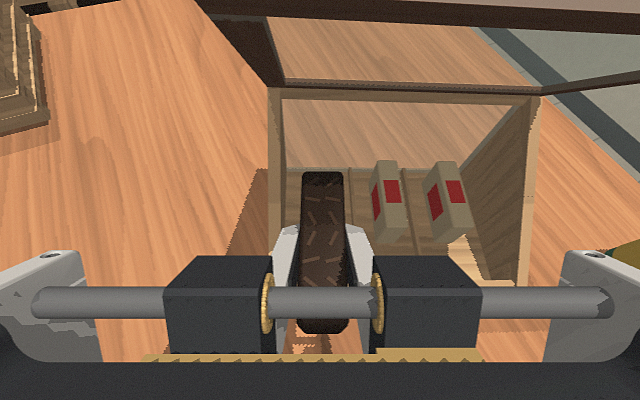

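The wrist view shows the held brick at (323,250), lined up with the bay left of the two wrapped bricks at (385,200) and (445,195). It is clear of the side wall at (270,170). I'm inserting along the tool axis.

Call:
apply_moves(increments=[{"tx": -1, "ty": 0.7, "tz": 14, "roll": 0}, {"tx": -1, "ty": 0.7, "tz": 20, "roll": 0}, {"tx": -1, "ty": 0.7, "tz": 20, "roll": 0}, {"tx": -1, "ty": 0.7, "tz": 20, "roll": 0}, {"tx": -1, "ty": 0.7, "tz": 20, "roll": 0}, {"tx": -1, "ty": 0.7, "tz": 20, "roll": 0}, {"tx": -1, "ty": 0.7, "tz": 12, "roll": 0}, {"tx": 0, "ty": 0, "tz": 6, "roll": 0}, {"tx": 0, "ty": 0, "tz": 0, "roll": 0}, {"tx": 0, "ty": 0, "tz": 0, "roll": 0}])

```text
t: 27.28
tool_pos: [496.7, 249.1, 70.9]
ee_rot: [3.047, -0.712, 1.174]
contact_force: [-0.2, -0.4, -0.6]
finger_gap: 0.275
```

```bash
python3 go.py "np.array([498.8,259,60])+18.8*R[:,2]"; python3 - <<'E'
from h import *
optics.read_camera("wrist")
for l in("brick","stock_a"): print("wrist",l,[(round(x["score"],2),np.round(x["position"],1)) for x in optics.spot_point("wrist",l)[:3]])
E
```

```text
{'t': np.float64(27.283), 'qpos': array([ 0.146,  0.317,  2.053,  1.15 ,  0.589, -0.358]), 'tool_pos': array([496.733, 249.136,  70.934]), 'ee_rot': array([ 3.047, -0.712,  1.174]), 'contact_force': array([-0.18 , -0.41 , -0.616]), 'finger_gap': np.float64(0.275)}
[[ 0.293  0.894  0.338]
 [ 0.698 -0.442  0.563]
 [ 0.653  0.071 -0.754]]
tilt 41.0623439586442 az z 1.02952742996907 roll fix 0.10894883369818135 roll needed: ty'z=0 -> -0.10894883369818135
np.array([498.8,259,60])+18.8*R[:,2] tool d [ 0.4 -3.3 33.3] len 33.5 n25 [ 0.18 -1.65 16.65] 2
wrist brick [(0.95, array([495.4, 237.6,  47.6])), (0.35, array([641.9, 198.1,  13.7]))]
wrist stock_a [(0.77, array([573.9, 230.6,  13.2])), (0.55, array([637.9, 194.4,  14.2]))]
```

Call:
apply_moves(increments=[{"tx": 0, "ty": -2, "tz": 10, "roll": 0}, {"tx": 0, "ty": -1, "tz": 10, "roll": 0}, {"tx": 0, "ty": 0, "tz": 7, "roll": 0}, {"tx": 0, "ty": 0, "tz": 0, "roll": 0}])

```text
t: 27.77
tool_pos: [505.2, 264.8, 53.8]
ee_rot: [3.039, -0.715, 1.176]
contact_force: [-0.2, -0.1, -1.2]
finger_gap: 0.272
```

Call:
apply_moves(increments=[{"tx": 0, "ty": 0, "tz": 2, "roll": 0}, {"tx": 0, "ty": 0, "tz": 2, "roll": 0}, {"tx": 0, "ty": 0, "tz": 0, "roll": 0}])

```text
t: 28.02
tool_pos: [506.9, 266.8, 51.7]
ee_rot: [3.038, -0.716, 1.177]
contact_force: [0.1, -0.6, -1.5]
finger_gap: 0.275
```

```bash
python3 go.py "np.array([498.8,259,56.7])+18.8*R[:,2]"; python3 - <<'E'
from h import *
optics.read_camera("wrist")
for l in("brick","stock_a"): print("wrist",l,[(round(x["score"],2),np.round(x["position"],1)) for x in optics.spot_point("wrist",l)[:3]])
E
```

```text
{'t': np.float64(28.017), 'qpos': array([ 0.185,  0.382,  2.026,  1.233,  0.546, -0.42 ]), 'tool_pos': array([506.938, 266.806,  51.735]), 'ee_rot': array([ 3.038, -0.716,  1.177]), 'contact_force': array([ 0.106, -0.561, -1.459]), 'finger_gap': np.float64(0.275)}
[[ 0.29   0.892  0.346]
 [ 0.696 -0.445  0.563]
 [ 0.656  0.078 -0.75 ]]
tilt 41.383102309374635 az z 1.0195530945445228 roll fix 0.11822062031084192 roll needed: ty'z=0 -> -0.11822062031084192
np.array([498.8,259,56.7])+18.8*R[:,2] tool d [-4.5 -3.4  7.9] len 9.7 n25 [-4.54 -3.4   7.86] 1
wrist brick [(0.55, array([507.5, 252.1,  25.4]))]
wrist stock_a [(0.89, array([639.1, 199.7,  15.2])), (0.63, array([573.7, 230.6,  15.3]))]
```

Call:
apply_moves(increments=[{"tx": -2, "ty": -2, "tz": 3, "roll": 0}, {"tx": -1.5, "ty": -1.5, "tz": 2.5, "roll": 0}, {"tx": 0, "ty": 0, "tz": 0, "roll": 0}])

```text
t: 28.42
tool_pos: [504.6, 268.9, 44.9]
ee_rot: [3.037, -0.717, 1.177]
contact_force: [-0.5, 0.3, -1.5]
finger_gap: 0.278
```

Call:
apply_moves(increments=[{"tx": -1, "ty": 0, "tz": 1.2, "roll": 0}, {"tx": -0.5, "ty": 0, "tz": 0.5, "roll": 0}])

```text
t: 28.58
tool_pos: [505.0, 269.1, 43.2]
ee_rot: [3.037, -0.718, 1.177]
contact_force: [-7.3, -6.5, 17.7]
finger_gap: 0.276
```

Call:
apply_moves(increments=[{"tx": -1, "ty": 0, "tz": 1, "roll": 0}, {"tx": 0, "ty": 0, "tz": 0, "roll": 0}])

```text
t: 28.75
tool_pos: [505.8, 269.4, 43.5]
ee_rot: [3.035, -0.721, 1.179]
contact_force: [-0.8, -0.1, -1.8]
finger_gap: 0.276
```

Contact was felt at z=43.2, and the brick is now within a millimetre of the mat. I'm lowering 0.5 mm and releasing.

Call:
apply_moves(increments=[{"tx": -0.5, "ty": 0, "tz": 0.6, "roll": 0}])

```text
t: 28.83
tool_pos: [506.1, 269.5, 43.2]
ee_rot: [3.034, -0.722, 1.179]
contact_force: [-6.8, -4.4, 13.0]
finger_gap: 0.276
```

Call:
apply_moves(increments=[{"tx": 0, "ty": 0, "tz": 0, "roll": 0}, {"tx": 0, "ty": 0, "tz": 0, "roll": 0}, {"tx": 0, "ty": 0, "tz": 0, "roll": 0}, {"tx": 0, "ty": 0, "tz": 0, "roll": 0}], fingers=46)

```text
t: 29.17
tool_pos: [506.2, 269.5, 42.8]
ee_rot: [3.034, -0.722, 1.179]
contact_force: [0.3, -0.9, -0.2]
finger_gap: 0.481
```

```bash
python3 go.py "[500,260,50]"; python3 - <<'E'
from h import *
for c in("wrist","top"):
  im=optics.read_camera(c)
  for l in("brick","stock_a"): print(c,l,[(round(x["score"],2),np.round(x["position"],1)) for x in optics.spot_point(c,l)[:4]])
  if c=="wrist":
    for r in optics.trace(c,"brick")[:2]:
      m=r["region"].astype(np.uint8);cc=max(cv2.findContours(m,0,2)[0],key=len);box=cv2.boxPoints(cv2.minAreaRect(cc))
      print(r["score"],m.sum(),box.round(),np.array([ray_z(c,u,71)[:2] for u in box]).round(1))
    cv2.imwrite("pics/w7.png",im)
E
```

```text
{'t': np.float64(29.167), 'qpos': array([ 0.19 ,  0.403,  2.031,  1.287,  0.536, -0.476]), 'tool_pos': array([506.167, 269.467,  42.827]), 'ee_rot': array([ 3.034, -0.722,  1.179]), 'contact_force': array([ 0.282, -0.943, -0.187]), 'finger_gap': np.float64(0.481)}
[[ 0.287  0.892  0.35 ]
 [ 0.694 -0.445  0.566]
 [ 0.661  0.08  -0.746]]
tilt 41.72168718268511 az z 1.0174982818042058 roll fix 0.1210863594006861 roll needed: ty'z=0 -> -0.1210863594006861
[500,260,50] tool d [ -3.6  -0.7 -12.9] len 13.4 n25 [ -3.6   -0.71 -12.87] 1
wrist brick [(0.7, array([505.7, 258.1,  18.9]))]
wrist stock_a [(0.72, array([572.7, 231.7,  18.3])), (0.71, array([641.6, 196. ,  12.8]))]
0.84 5991 [[304. 172.]
 [354. 172.]
 [354. 285.]
 [304. 285.]] [[507.4 303.9]
 [536.2 291.4]
 [501.9 230.7]
 [478.7 241.8]]
0.39 3696 [[312.   0.]
 [639.   0.]
 [639.  22.]
 [312.  22.]] [[593.4 472.4]
 [938.2 362. ]
 [897.2 333.7]
 [578.8 441.9]]
top brick [(0.69, array([ 319.1, -209.8,   -5.9])), (0.62, array([ 500.8, -407.7,   -2.6])), (0.5, array([507.1, 255.3,  13.9]))]
top stock_a [(0.81, array([569.6, 230.8,  10.3])), (0.66, array([642.3, 198.6,   9.9]))]
```

View pics/w7.png

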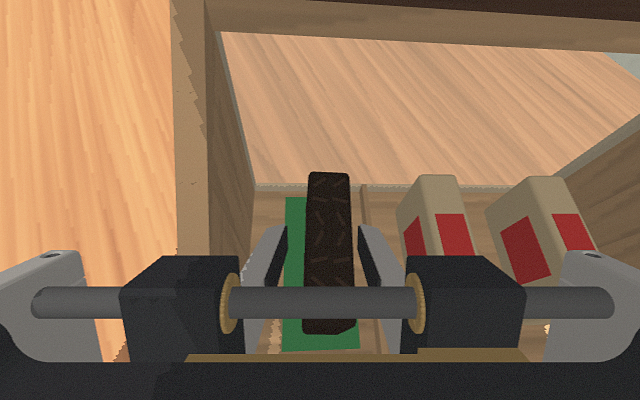

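The brick stands upright on the mat, with mat showing on its left at (290,250) and little on its right. I'm measuring brick against mat in this same picture.

```bash
python3 - <<'E'
from h import *
im=cv2.imread("pics/w7.png");hsv=cv2.cvtColor(im,cv2.COLOR_BGR2HSV)
g=cv2.inRange(hsv,(40,80,30),(85,255,255))
bx=np.array([np.cos(1.16),np.sin(1.16)]);by=np.array([-bx[1],bx[0]]);M=np.array([500,261.2])
f=lambda u,z:(lambda d:np.array([d@bx,d@by]).round(1))(ray_z("wrist",u,z)[:2]-M)
for v in (200,230,260,340,346):
  c=np.where(g[v])[0]
  if len(c):print(v,c.min(),c.max(),f((c.min(),v),15),f((c.max(),v),15))
for v in (185,210,240,270,315):
  row=hsv[v].astype(int);b=np.where((row[290:370,2]<75))[0]+290
  print("brick",v,b.min(),b.max(),f((b.min(),v),71),f((b.max(),v),71))
E
```

```text
200 286 306 [52.4 22.9] [52.2  7. ]
230 287 305 [26.6 22. ] [26.4  8.4]
260 284 303 [ 3.4 24.1] [ 3.1 10.4]
340 282 359 [-48.6  24.8] [-51.  -24.8]
346 282 359 [-52.1  24.8] [-54.5 -24.4]
brick 185 308 349 [32.8  8. ] [ 32.7 -17. ]
brick 210 306 350 [16.1  9.7] [ 15.7 -16. ]
brick 240 305 365 [-2.2 10.7] [ -2.9 -22.7]
brick 270 304 369 [-18.6  11.6] [-19.7 -22.8]
brick 315 290 369 [-40.3  18.8] [-41.9 -19.9]
```

Relative to the mat, the brick's centre is about 2.5 mm off sideways and it is turned about 4°. A gentle nudge at its rear end with the right finger will straighten it.

Call:
apply_moves(increments=[{"tx": 0, "ty": 0, "tz": 0, "roll": 0.1}, {"tx": 0, "ty": 0, "tz": 0, "roll": 0}], fingers=40)

```text
t: 29.68
tool_pos: [506.2, 269.5, 43.0]
ee_rot: [3.125, -0.728, 1.042]
contact_force: [-0.4, 0.3, 0.1]
finger_gap: 0.427
```

Call:
apply_moves(increments=[{"tx": 3.5, "ty": -0.5, "tz": 8.5, "roll": 0}, {"tx": 3.5, "ty": -1, "tz": 8.5, "roll": 0}, {"tx": 3, "ty": -1, "tz": 6, "roll": 0}, {"tx": 0, "ty": 0, "tz": 0, "roll": 0}])

```text
t: 30.02
tool_pos: [518.1, 291.3, 31.8]
ee_rot: [3.113, -0.728, 1.054]
contact_force: [7.3, -8.9, 1.6]
finger_gap: 0.425
```

```bash
cat > chk.py <<'E'
from h import *
import sys
s=st();im=optics.read_camera("wrist");cv2.imwrite("pics/%s.png"%sys.argv[1],im);hsv=cv2.cvtColor(im,cv2.COLOR_BGR2HSV)
R=Ro.from_euler('xyz',s['ee_rot']).as_matrix();print(R)
bx=np.array([np.cos(1.16),np.sin(1.16)]);by=np.array([-bx[1],bx[0]]);M=np.array([500,261.2])
f=lambda u,z:(lambda d:np.array([d@bx,d@by]).round(1))(ray_z("wrist",u,z)[:2]-M)
d=(s["tool_pos"]-18.8*R[:,2])[:2]-M;print("pinch",d@bx,d@by)
m=cv2.morphologyEx((hsv[:,:,2]<75).astype(np.uint8),cv2.MORPH_OPEN,np.ones((5,5)))
for X in (30,20,10,0,-10,-20,-30):
  u=proj("wrist",[*(M+X*bx-3*by),71]).round().astype(int)
  if 0<=u[1]<400:
    row=m[u[1]];a=b=u[0]
    while a>0 and row[a]:a-=1
    while b<639 and row[b]:b+=1
    print(X,u,a,b,f((a,u[1]),71),f((b,u[1]),71))
E
python3 chk.py w8
```

```text
{'t': np.float64(30.017), 'qpos': array([ 0.234,  0.454,  1.987,  1.323,  0.502, -0.385]), 'tool_pos': array([518.106, 291.302,  31.773]), 'ee_rot': array([ 3.113, -0.728,  1.054]), 'contact_force': array([ 7.287, -8.939,  1.637]), 'finger_gap': np.float64(0.425)}
[[ 0.369  0.86   0.353]
 [ 0.649 -0.51   0.564]
 [ 0.665  0.021 -0.746]]
pinch 22.450650898001093 -2.732865740875526
30 [323 219] 301 350 [31.1  8.4] [ 28.1 -17.3]
20 [325 236] 302 353 [21.5  8.8] [ 18.5 -17.3]
10 [328 255] 303 366 [11.5  9.2] [  7.8 -22. ]
0 [331 275] 303 358 [ 1.6 10.1] [ -1.5 -16.2]
-10 [333 296] 333 333 [-9.8 -2.8] [-9.8 -2.8]
-20 [337 319] 306 363 [-18.2  10.6] [-21.3 -14.8]
-30 [340 344] 306 366 [-28.2  11.6] [-31.4 -14.2]
```

Call:
apply_moves(increments=[{"tx": 0, "ty": -2, "tz": 0, "roll": 0}, {"tx": 0, "ty": -2, "tz": 0, "roll": 0}, {"tx": 0, "ty": -1, "tz": 0, "roll": 0}])

```text
t: 30.32
tool_pos: [520.1, 291.6, 32.0]
ee_rot: [3.093, -0.727, 1.064]
contact_force: [3.9, -7.8, 2.0]
finger_gap: 0.422
```

```bash
python3 chk.py w9
```

```text
{'t': np.float64(30.317), 'qpos': array([ 0.24 ,  0.453,  1.988,  1.335,  0.486, -0.398]), 'tool_pos': array([520.11 , 291.55 ,  32.047]), 'ee_rot': array([ 3.093, -0.727,  1.064]), 'contact_force': array([ 3.919, -7.795,  2.027]), 'finger_gap': np.float64(0.422)}
[[ 0.363  0.858  0.364]
 [ 0.654 -0.513  0.557]
 [ 0.664  0.036 -0.746]]
pinch 23.523896842051116 -4.215259432547057
30 [322 221] 299 348 [31.4  8.8] [ 28.6 -16.9]
20 [324 239] 300 351 [21.4  9.2] [ 18.4 -16.8]
10 [327 258] 301 353 [11.4  9.6] [  8.4 -16. ]
0 [329 278] 302 356 [ 1.6 10. ] [ -1.5 -15.7]
-10 [332 300] 332 332 [-10.1  -2.8] [-10.1  -2.8]
-20 [336 323] 303 362 [-18.3  11.5] [-21.6 -14.8]
-30 [339 348] 304 365 [-28.3  12. ] [-31.6 -14.2]
```

View pics/w9.png

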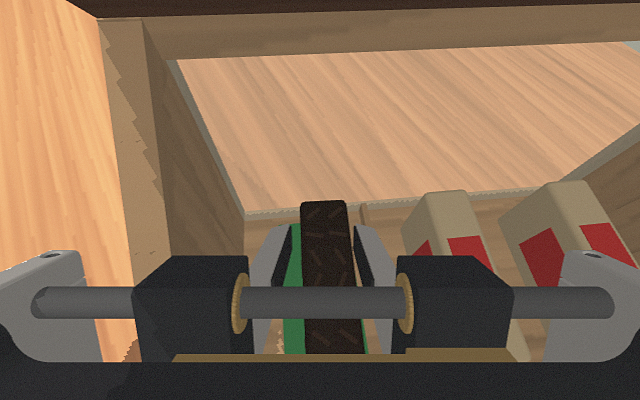

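The gripper body, not the finger, met the side wall, at about 9 N. I'm stopping the nudge and backing straight out. The brick is upright, about 3° and 3 mm off, within the mat.

Call:
apply_moves(increments=[{"tx": 0, "ty": 2, "tz": -10, "roll": 0}, {"tx": 0, "ty": 1.5, "tz": -14, "roll": 0}, {"tx": 0, "ty": 0, "tz": 0, "roll": 0}])

```text
t: 30.62
tool_pos: [515.1, 277.7, 49.3]
ee_rot: [3.089, -0.726, 1.071]
contact_force: [0.8, 0.5, -0.1]
finger_gap: 0.425
```

```bash
python3 chk.py w10
```

```text
{'t': np.float64(30.617), 'qpos': array([ 0.212,  0.401,  2.009,  1.266,  0.512, -0.349]), 'tool_pos': array([515.114, 277.658,  49.285]), 'ee_rot': array([ 3.089, -0.726,  1.071]), 'contact_force': array([ 0.824,  0.496, -0.06 ]), 'finger_gap': np.float64(0.425)}
[[ 0.358  0.86   0.364]
 [ 0.657 -0.509  0.556]
 [ 0.664  0.04  -0.747]]
pinch 8.80153575922876 -5.190961791053923
30 [316 211] 297 340 [30.9  8.5] [ 28.2 -17.2]
20 [318 226] 297 341 [21.3  9.3] [ 18.5 -16.3]
10 [320 242] 297 343 [11.5 10.1] [  8.6 -15.9]
0 [322 259] 298 345 [ 1.6 10.3] [ -1.3 -15.5]
-10 [325 277] 299 347 [-8.3 10.7] [-11.2 -15. ]
-20 [327 296] 322 334 [-19.5  -0.4] [-20.2  -6.6]
-30 [330 317] 330 330 [-30.1  -3.1] [-30.1  -3.1]
```

Call:
apply_moves(increments=[{"tx": 0, "ty": 0.8, "tz": -15, "roll": 0}, {"tx": 0, "ty": 1.2, "tz": -20, "roll": 0}, {"tx": 0, "ty": 1.5, "tz": -25, "roll": 0}, {"tx": 0, "ty": 0, "tz": -30, "roll": 0}, {"tx": 0, "ty": 0, "tz": -30, "roll": 0}, {"tx": 0, "ty": 0, "tz": -30, "roll": 0}, {"tx": 0, "ty": 0, "tz": -30, "roll": 0}, {"tx": 0, "ty": 0, "tz": -20, "roll": 0}])

```text
t: 31.33
tool_pos: [443.2, 167.5, 196.1]
ee_rot: [3.095, -0.72, 1.08]
contact_force: [-0.4, 0.3, 0.6]
finger_gap: 0.427
```

```bash
python3 chk.py w11; python3 - <<'E'
from h import *
for c in("top","wrist","side"):
  optics.read_camera(c)
  for l in("brick","stock_a","lid_push","lid_hinge"): print(c,l,[(round(x["score"],2),np.round(x["position"],1)) for x in optics.spot_point(c,l)[:3]])
E
```

```text
{'t': np.float64(31.333), 'qpos': array([-0.059, -0.071,  2.127,  0.842,  0.887, -0.037]), 'tool_pos': array([443.187, 167.477, 196.099]), 'ee_rot': array([ 3.095, -0.72 ,  1.08 ]), 'contact_force': array([-0.431,  0.259,  0.625]), 'finger_gap': np.float64(0.427)}
[[ 0.354  0.866  0.352]
 [ 0.663 -0.498  0.559]
 [ 0.659  0.035 -0.751]]
pinch -120.88130939597028 16.522733342974284
30 [320 168] 311 333 [31.   8.6] [ 28.6 -19.2]
20 [321 175] 311 334 [20.5  9.6] [ 18.  -19.1]
10 [322 181] 311 335 [11.8 10.4] [  9.2 -19.2]
0 [323 188] 311 335 [ 1.9 11.3] [ -0.7 -17.9]
-10 [324 196] 312 336 [-9.3 11.1] [-11.9 -17.6]
-20 [325 203] 312 336 [-18.7  12. ] [-21.3 -16.4]
-30 [326 211] 312 337 [-29.1  13. ] [-31.8 -16.1]
top brick [(0.76, array([ 316.2, -207.9,   -5. ])), (0.7, array([502.9, 256.8,  11.1])), (0.6, array([ 501. , -409.8,   -2.4]))]
top stock_a [(0.93, array([572.4, 235. ,  10.5])), (0.87, array([640.5, 198.3,  10.9]))]
top lid_push [(0.6, array([558. , 199.4, 274.4])), (0.34, array([826.6,  15.6,  -0.5]))]
top lid_hinge [(0.62, array([598.2, 283.6, 162.3]))]
wrist brick [(0.8, array([505. , 255.2,  19.5]))]
wrist stock_a [(0.95, array([640.3, 197.8,  14.5])), (0.9, array([574. , 229.5,  13.5])), (0.22, array([827.5,  19.8,   1.1]))]
wrist lid_push [(0.84, array([558. , 199.5, 271.6]))]
wrist lid_hinge [(0.74, array([589.8, 284.4, 162.1])), (0.19, array([573.4, 227.6,  14.2]))]
side brick [(0.66, array([ 499.6, -409. ,    4.5])), (0.61, array([ 322.3, -207.1,   -3.1])), (0.55, array([501.5, 263.1,  14.4]))]
side stock_a [(0.59, array([638.9, 201. ,  12.1])), (0.51, array([565.6, 230.3,  12.5]))]
side lid_push [(0.61, array([559.8, 200.6, 273.1]))]
side lid_hinge [(0.86, array([593.8, 284.5, 161.5]))]
```

View pics/w11.png

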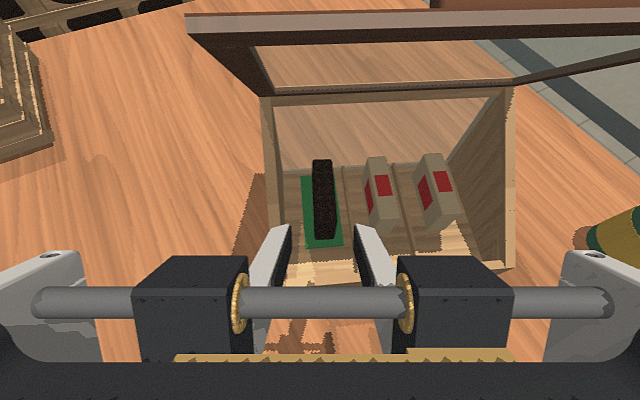

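The brick stands on the green mat at (322,200), in line with the wrapped bricks at (380,190) and (437,190), which have not moved. Next is the lid: close the fingers, rise, go over the lid's edge and come down behind its outer face.

```bash
python3 go.py "[450,150,400]" "[545,190,390]" "[576,242,315]"
```

```text
{'t': np.float64(32.133), 'qpos': array([-0.057, -0.068,  2.128,  0.843,  0.884, -0.037]), 'tool_pos': array([443.404, 167.819, 194.524]), 'ee_rot': array([ 3.097, -0.719,  1.077]), 'contact_force': array([0.26 , 0.2  , 0.593]), 'finger_gap': np.float64(0.426)}
[[ 0.356  0.866  0.351]
 [ 0.663 -0.499  0.558]
 [ 0.658  0.033 -0.752]]
tilt 41.24961710792429 az z 1.0099022125111465 roll fix 0.050727698074341965 roll needed: ty'z=0 -> -0.050727698074341965
[450,150,400] tool d [ 125.8   21.5 -162.1] len 206.4 n25 [ 13.98   2.39 -18.01] 9
[545,190,390] tool d [53.8 62.  63.2] len 103.6 n25 [10.76 12.39 12.63] 5
[576,242,315] tool d [-3.9 -1.6 96.3] len 96.4 n25 [-0.97 -0.4  24.07] 4
```

Call:
apply_moves(increments=[{"tx": 18, "ty": 3, "tz": -23, "roll": 0}, {"tx": 18, "ty": 3, "tz": -23, "roll": 0}, {"tx": 18, "ty": 3, "tz": -23, "roll": 0}, {"tx": 18, "ty": 3, "tz": -23, "roll": 0}, {"tx": 18, "ty": 3, "tz": -23, "roll": 0}, {"tx": 18, "ty": 3, "tz": -23, "roll": 0}, {"tx": 18, "ty": 3, "tz": -23, "roll": 0}, {"tx": 0, "ty": 0, "tz": 0, "roll": 0}], fingers=0)

```text
t: 32.8
tool_pos: [448.7, 150.0, 407.4]
ee_rot: [3.101, -0.715, 1.073]
contact_force: [-0.4, -0.6, -0.3]
finger_gap: 0.006
```

```bash
python3 go.py "[545,190,395]" "[576,242,315]"
```

```text
{'t': np.float64(32.8), 'qpos': array([-0.105, -0.229,  1.759,  0.656,  1.31 ,  0.332]), 'tool_pos': array([448.728, 150.019, 407.406]), 'ee_rot': array([ 3.101, -0.715,  1.073]), 'contact_force': array([-0.373, -0.628, -0.271]), 'finger_gap': np.float64(0.006)}
[[ 0.36   0.865  0.348]
 [ 0.664 -0.5    0.556]
 [ 0.656  0.031 -0.754]]
tilt 41.02154811206109 az z 1.0112454037961802 roll fix 0.04696509989135004 roll needed: ty'z=0 -> -0.04696509989135004
[545,190,395] tool d [53.1 62.9 65.1] len 105.0 n25 [10.62 12.59 13.03] 5
[576,242,315] tool d [ -6.8  -1.6 100.1] len 100.3 n25 [-1.35 -0.33 20.02] 5
```

Call:
apply_moves(increments=[{"tx": 13, "ty": 15.7, "tz": 16, "roll": 0}, {"tx": 13.5, "ty": 15.7, "tz": 16, "roll": 0}, {"tx": 13.5, "ty": 15.7, "tz": 16, "roll": 0}, {"tx": 13, "ty": 15.7, "tz": 16, "roll": 0}, {"tx": 0, "ty": 0, "tz": 0, "roll": 0}])

```text
t: 33.22
tool_pos: [548.5, 190.5, 397.8]
ee_rot: [3.092, -0.718, 1.077]
contact_force: [0.3, -0.1, -0.8]
finger_gap: 0.002
```

```bash
python3 go.py "[576,242,315]"
```

```text
{'t': np.float64(33.217), 'qpos': array([0.008, 0.013, 1.564, 0.635, 1.198, 0.395]), 'tool_pos': array([548.528, 190.516, 397.841]), 'ee_rot': array([ 3.092, -0.718,  1.077]), 'contact_force': array([ 0.304, -0.112, -0.778]), 'finger_gap': np.float64(0.002)}
[[ 0.357  0.864  0.355]
 [ 0.663 -0.502  0.555]
 [ 0.658  0.037 -0.752]]
tilt 41.21416819715068 az z 1.001779852291431 roll fix 0.05666692139787656 roll needed: ty'z=0 -> -0.05666692139787656
[576,242,315] tool d [-10.5  -5.2 100.6] len 101.3 n25 [-2.11 -1.04 20.13] 5
```

Call:
apply_moves(increments=[{"tx": -1, "ty": -1, "tz": 20, "roll": 0}, {"tx": -1, "ty": -1, "tz": 20, "roll": 0}, {"tx": -1, "ty": -1, "tz": 20, "roll": 0}, {"tx": -1, "ty": -1, "tz": 20, "roll": 0}, {"tx": -1, "ty": -1, "tz": 15, "roll": 0}, {"tx": 0, "ty": 0, "tz": 0, "roll": 0}])

```text
t: 33.72
tool_pos: [576.6, 244.2, 317.3]
ee_rot: [3.093, -0.716, 1.076]
contact_force: [0.7, -0.6, 0.0]
finger_gap: 0.007
```

```bash
cat > lid.py <<'E'
exec(open("ori.py").read())
H=np.array([596,284.5,160.]);bx=np.array([np.cos(1.16),np.sin(1.16),0]);Z=np.array([0,0,1.])
by=np.cross(Z,bx);p=np.array(s["tool_pos"]);d=p-H;print("TCP in hinge frame x,y,z",d@bx,d@by,d[2])
import sys
r=float(sys.argv[1]);
for th in map(float,sys.argv[2:]):
  a=th-.574;l=-np.cos(a)*bx+np.sin(a)*Z;n=np.sin(a)*bx+np.cos(a)*Z
  q=H+r*l+6*n;D=R.T@(q-p);print(th,q.round(),"d",D.round(1),np.linalg.norm(D).round(1));p=q
E
python3 lid.py 160 1.5 1.3 1.1 0.9 0.7 0.5 0.3 0.15 0.0
```

```text
{'t': np.float64(33.717), 'qpos': array([0.119, 0.132, 1.619, 0.652, 0.994, 0.378]), 'tool_pos': array([576.596, 244.185, 317.291]), 'ee_rot': array([ 3.093, -0.716,  1.076]), 'contact_force': array([ 0.66 , -0.554,  0.034]), 'finger_gap': np.float64(0.007)}
[[ 0.358  0.864  0.354]
 [ 0.664 -0.502  0.554]
 [ 0.656  0.036 -0.754]]
tilt 41.104691357865455 az z 1.0028187212010773 roll fix 0.05537314643556073 roll needed: ty'z=0 -> -0.05537314643556073
TCP in hinge frame x,y,z -44.70957688612509 1.690047647034916 157.2912421243912
1.5 [560. 201. 291.] d [-51.9   6.1 -10.7] 53.3
1.3 [550. 178. 271.] d [-31.9   2.   -0.1] 32.0
1.1 [542. 160. 246.] d [-31.3   1.3   6.2] 32.0
0.9 [536. 147. 217.] d [-29.5   0.6  12.3] 32.0
0.7 [533. 140. 186.] d [-26.5  -0.2  17.9] 32.0
0.5 [532. 138. 154.] d [-22.5  -0.9  22.7] 32.0
0.3 [534. 142. 122.] d [-17.5  -1.7  26.7] 32.0
0.15 [537. 149. 100.] d [-9.5 -1.7 22. ] 24.0
0.0 [541. 158.  78.] d [-6.1 -2.  23.1] 24.0
```

Call:
apply_moves(increments=[{"tx": -12, "ty": 1, "tz": -2, "roll": 0}, {"tx": -12, "ty": 1, "tz": -2, "roll": 0}, {"tx": -10, "ty": 1, "tz": -2, "roll": 0}, {"tx": -9, "ty": 1, "tz": -2, "roll": 0}, {"tx": -9, "ty": 1, "tz": -2, "roll": 0}, {"tx": -8, "ty": 0.5, "tz": 0, "roll": 0}])

```text
t: 34.22
tool_pos: [554.0, 193.6, 287.3]
ee_rot: [3.091, -0.718, 1.081]
contact_force: [1.1, 2.6, 0.1]
finger_gap: 0.003
```

Call:
apply_moves(increments=[{"tx": -9, "ty": 0.5, "tz": 0, "roll": 0}, {"tx": -9, "ty": 0.5, "tz": 0, "roll": 0}, {"tx": -9, "ty": 0.5, "tz": 1, "roll": 0}])

```text
t: 34.47
tool_pos: [545.4, 173.7, 268.9]
ee_rot: [3.088, -0.72, 1.082]
contact_force: [0.2, 2.6, 0.1]
finger_gap: 0.008
```

```bash
python3 lid.py 160 1.2 1.1 0.9 0.7; python3 - <<'E'
from h import *
im=optics.read_camera("top");cv2.imwrite("pics/t12.png",im)
for c in("top","side"):
  optics.read_camera(c)
  for l in("lid_push",): print(c,l,[(round(x["score"],2),np.round(x["position"],1)) for x in optics.spot_point(c,l)[:3]])
E
```

```text
{'t': np.float64(34.467), 'qpos': array([-0.03 ,  0.078,  1.795,  0.744,  0.992,  0.146]), 'tool_pos': array([545.398, 173.731, 268.891]), 'ee_rot': array([ 3.088, -0.72 ,  1.082]), 'contact_force': array([0.211, 2.614, 0.139]), 'finger_gap': np.float64(0.008)}
[[ 0.353  0.865  0.356]
 [ 0.664 -0.5    0.556]
 [ 0.66   0.04  -0.751]]
tilt 41.35850655755107 az z 1.0011484626810994 roll fix 0.0606695754723708 roll needed: ty'z=0 -> -0.0606695754723708
TCP in hinge frame x,y,z -121.76081717800923 2.1578696830527626 108.89118370329845
1.2 [546. 169. 259.] d [-9.9  2.2  5.1] 11.4
1.1 [542. 160. 246.] d [-15.5   0.5   3.8] 16.0
0.9 [536. 147. 217.] d [-29.6   0.5  12.1] 32.0
0.7 [533. 140. 186.] d [-26.6  -0.3  17.7] 32.0
top lid_push [(0.91, array([545.5, 174.3, 246.2]))]
side lid_push []
```

The lid is turning with about 2.6 N of push (now near 1.2 rad). I'm continuing along the arc.

Call:
apply_moves(increments=[{"tx": -8, "ty": 0.5, "tz": 2.5, "roll": 0}, {"tx": -8, "ty": 0.5, "tz": 2.5, "roll": 0}, {"tx": -8, "ty": 0.5, "tz": 3, "roll": 0}, {"tx": -8, "ty": 0, "tz": 3, "roll": 0}, {"tx": -8, "ty": 0, "tz": 4, "roll": 0}, {"tx": -8, "ty": 0, "tz": 4, "roll": 0}, {"tx": -7, "ty": 0, "tz": 5, "roll": 0}])

```text
t: 35.3
tool_pos: [536.1, 148.9, 212.4]
ee_rot: [3.084, -0.722, 1.086]
contact_force: [-0.4, 0.1, 2.0]
finger_gap: 0.01
```

```bash
python3 lid.py 160 0.8 0.7 0.5 0.3 0.15 0
```

```text
{'t': np.float64(35.3), 'qpos': array([-0.088,  0.118,  1.892,  0.82 ,  0.93 , -0.023]), 'tool_pos': array([536.057, 148.891, 212.395]), 'ee_rot': array([ 3.084, -0.722,  1.086]), 'contact_force': array([-0.407,  0.068,  2.039]), 'finger_gap': np.float64(0.01)}
[[ 0.35   0.865  0.359]
 [ 0.664 -0.499  0.557]
 [ 0.661  0.044 -0.749]]
tilt 41.47333245853317 az z 0.9984777686987634 roll fix 0.06574544786773977 roll needed: ty'z=0 -> -0.06574544786773977
TCP in hinge frame x,y,z -148.2644533148243 0.8021026890693094 52.3945023478843
0.8 [534. 143. 202.] d [-11.8   1.    4. ] 12.4
0.7 [533. 140. 186.] d [-12.9  -0.3   9.5] 16.0
0.5 [532. 138. 154.] d [-22.6  -1.2  22.6] 32.0
0.3 [534. 142. 122.] d [-17.7  -1.9  26.6] 32.0
0.15 [537. 149. 100.] d [-9.6 -1.8 21.9] 24.0
0.0 [541. 158.  78.] d [-6.2 -2.1 23.1] 24.0
```

Call:
apply_moves(increments=[{"tx": -8, "ty": 0, "tz": 4.5, "roll": 0}, {"tx": -8, "ty": 0, "tz": 4.5, "roll": 0}, {"tx": -7.5, "ty": 0, "tz": 5, "roll": 0}, {"tx": -5.6, "ty": -0.3, "tz": 5.6, "roll": 0}, {"tx": -5.6, "ty": -0.3, "tz": 5.6, "roll": 0}, {"tx": -5.6, "ty": -0.3, "tz": 5.6, "roll": 0}, {"tx": -5.6, "ty": -0.3, "tz": 5.6, "roll": 0}, {"tx": -4.4, "ty": -0.5, "tz": 6.4, "roll": 0}, {"tx": -4.4, "ty": -0.5, "tz": 6.4, "roll": 0}])

```text
t: 36.05
tool_pos: [531.4, 139.5, 130.5]
ee_rot: [3.086, -0.721, 1.083]
contact_force: [0.5, 0.1, 2.2]
finger_gap: 0.005
```

```bash
python3 lid.py 160 0.3 0.2 0.1 0.05 0
```

```text
{'t': np.float64(36.05), 'qpos': array([-0.11 ,  0.235,  1.977,  0.949,  0.817, -0.239]), 'tool_pos': array([531.412, 139.452, 130.531]), 'ee_rot': array([ 3.086, -0.721,  1.083]), 'contact_force': array([0.526, 0.102, 2.199]), 'finger_gap': np.float64(0.005)}
[[ 0.352  0.865  0.358]
 [ 0.663 -0.501  0.556]
 [ 0.66   0.042 -0.75 ]]
tilt 41.430228581022135 az z 0.9987172773196226 roll fix 0.06304037696456906 roll needed: ty'z=0 -> -0.06304037696456906
TCP in hinge frame x,y,z -158.7727639982968 1.2912453598054103 -29.469050578935025
0.3 [534. 142. 122.] d [-2.9  0.6  8.2] 8.7
0.2 [536. 146. 107.] d [-6.8 -1.2 14.5] 16.0
0.1 [538. 151.  92.] d [-5.3 -1.3 15.1] 16.0
0.05 [539. 155.  85.] d [-2.1 -0.7  7.7] 8.0
0.0 [541. 158.  78.] d [-1.7 -0.7  7.8] 8.0
```

Call:
apply_moves(increments=[{"tx": -2.5, "ty": 0, "tz": 5, "roll": 0}, {"tx": -2.5, "ty": -0.3, "tz": 5, "roll": 0}, {"tx": -2.3, "ty": -0.4, "tz": 5, "roll": 0}, {"tx": -2.2, "ty": -0.4, "tz": 5, "roll": 0}, {"tx": -2, "ty": -0.4, "tz": 4.5, "roll": 0}])

```text
t: 36.47
tool_pos: [534.9, 147.2, 100.9]
ee_rot: [3.087, -0.721, 1.082]
contact_force: [0.6, 0.6, 1.8]
finger_gap: 0.003
```

```bash
python3 lid.py 160 0.1 0.05 0 | tail -4
```

```text
TCP in hinge frame x,y,z -150.3000236242242 1.1318754542770015 -59.06179333405656
0.1 [538. 151.  92.] d [-1.7  0.2 10. ] 10.1
0.05 [539. 155.  85.] d [-2.1 -0.7  7.7] 8.0
0.0 [541. 158.  78.] d [-1.7 -0.7  7.8] 8.0
```

Call:
apply_moves(increments=[{"tx": -0.7, "ty": -0.2, "tz": 3.5, "roll": 0}, {"tx": -0.7, "ty": -0.2, "tz": 3, "roll": 0}, {"tx": -0.7, "ty": -0.2, "tz": 3, "roll": 0}, {"tx": -0.7, "ty": -0.2, "tz": 2.5, "roll": 0}])

```text
t: 36.8
tool_pos: [537.5, 152.8, 88.1]
ee_rot: [3.088, -0.72, 1.082]
contact_force: [-0.2, -1.3, 1.3]
finger_gap: 0.005
```

Call:
apply_moves(increments=[{"tx": -0.5, "ty": -0.2, "tz": 2.5, "roll": 0}, {"tx": -0.5, "ty": -0.2, "tz": 2.5, "roll": 0}])

```text
t: 36.97
tool_pos: [538.7, 155.3, 83.2]
ee_rot: [3.088, -0.72, 1.082]
contact_force: [-1.4, -0.0, 1.4]
finger_gap: 0.003
```

Call:
apply_moves(increments=[{"tx": -0.5, "ty": -0.2, "tz": 2, "roll": 0}, {"tx": -0.5, "ty": -0.2, "tz": 2, "roll": 0}])

```text
t: 37.13
tool_pos: [539.6, 157.3, 79.2]
ee_rot: [3.087, -0.72, 1.083]
contact_force: [-0.1, -0.2, 1.8]
finger_gap: 0.004
```

```bash
python3 lid.py 160 0.05 0 | tail -3
```

```text
TCP in hinge frame x,y,z -139.16030050189698 0.9124681367024499 -80.82253336672477
0.05 [539. 155.  85.] d [ 2.2  1.4 -5.9] 6.5
0.0 [541. 158.  78.] d [-1.7 -0.7  7.8] 8.0
```

Call:
apply_moves(increments=[{"tx": -0.3, "ty": 0, "tz": 2, "roll": 0}, {"tx": -0.3, "ty": 0, "tz": 1.5, "roll": 0}])

```text
t: 37.3
tool_pos: [540.5, 158.5, 77.2]
ee_rot: [3.086, -0.721, 1.084]
contact_force: [-38.7, -33.2, 47.5]
finger_gap: 0.005
```

Call:
apply_moves(increments=[{"tx": -0.3, "ty": 0, "tz": 1.5, "roll": 0}, {"tx": -0.3, "ty": 0, "tz": 1.5, "roll": 0}])

```text
t: 37.47
tool_pos: [540.5, 158.5, 77.3]
ee_rot: [3.084, -0.723, 1.088]
contact_force: [-34.3, -26.6, 37.7]
finger_gap: 0.007
```

```bash
python3 lid.py 160 0 | tail -2; python3 - <<'E'
from h import *
for c in("top","side"):
  optics.read_camera(c)
  print(c,[(round(x["score"],2),np.round(x["position"],1)) for x in optics.spot_point(c,"lid_push")[:3]])
E
```

```text
TCP in hinge frame x,y,z -137.67126482009783 0.5545663966537213 -82.72910766460399
0.0 [541. 158.  78.] d [ 0.7  0.6 -0.6] 1.0
top [(0.96, array([544.6, 169.8,  81.9]))]
side [(0.62, array([544.7, 170.3,  79.5]))]
```

The lid is on its stop: the force jumped and the lid point sits at z of about 80, as expected when closed. I'm backing off.

Call:
apply_moves(increments=[{"tx": 0, "ty": 0, "tz": -4, "roll": 0}, {"tx": 0, "ty": 0, "tz": -10, "roll": 0}, {"tx": 0, "ty": 0, "tz": -25, "roll": 0}, {"tx": 0, "ty": 0, "tz": -35, "roll": 0}, {"tx": 0, "ty": 0, "tz": -35, "roll": 0}, {"tx": 0, "ty": 0, "tz": -35, "roll": 0}, {"tx": 0, "ty": 0, "tz": -30, "roll": 0}, {"tx": 0, "ty": 0, "tz": 0, "roll": 0}])

```text
t: 38.33
tool_pos: [473.3, 56.8, 213.4]
ee_rot: [3.087, -0.717, 1.087]
contact_force: [0.5, -0.3, 1.4]
finger_gap: 0.003
```

```bash
python3 - <<'E'
from h import *
st()
for c in("top","side","wrist"):
  im=optics.read_camera(c)
  cv2.imwrite("pics/f_%s.png"%c,im)
  for l in("lid_push","brick","stock_a","cake","tin"):print(c,l,[(round(x["score"],2),np.round(x["position"],1)) for x in optics.spot_point(c,l)[:3]])
a=cv2.imread("pics/f_top.png")[120:300,120:290];b=cv2.imread("pics/f_wrist.png")
o=np.zeros((423,800,3),np.uint8);o[:,:400]=cv2.resize(a,(400,423));o[:250,400:]=cv2.resize(b,(400,250));cv2.imwrite("pics/fin.png",o)
E
```

```text
{'t': np.float64(38.333), 'qpos': array([-0.337,  0.001,  2.012,  0.806,  1.096, -0.206]), 'tool_pos': array([473.322,  56.784, 213.374]), 'ee_rot': array([ 3.087, -0.717,  1.087]), 'contact_force': array([ 0.495, -0.311,  1.432]), 'finger_gap': np.float64(0.003)}
top lid_push [(0.73, array([543.9, 171.2,  80.8]))]
top brick [(0.88, array([ 499.1, -409. ,   -3.2])), (0.71, array([ 316.6, -206.6,   -5.9]))]
top stock_a []
top cake [(0.48, array([ 570. , -203. ,    0.2]))]
top tin [(0.68, array([824.9,  18.4,   0.4]))]
side lid_push [(0.67, array([548.6, 168.6,  78.6]))]
side brick [(0.9, array([ 496.7, -410.2,    0.4])), (0.65, array([ 318.1, -207.4,    0.9]))]
side stock_a []
side cake [(0.67, array([ 666.6, -218.4,   29.9]))]
side tin [(0.71, array([829.5,  19.4,  -2.5]))]
wrist lid_push [(0.97, array([544.9, 169.9,  79.6]))]
wrist brick []
wrist stock_a []
wrist cake []
wrist tin [(0.86, array([824.2,  18.1,   1.5]))]
```

View pics/fin.png

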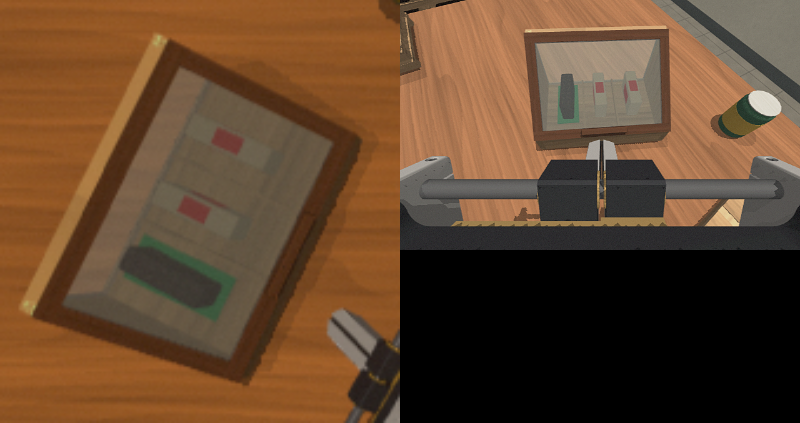

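The lid lies flat on the slope. Through it, the brick stands on the green mat at (170,280), next to the two wrapped bricks at (195,210) and (230,140), and the gripper touches nothing. Handing in.

```bash
python3 -c "
from h import *
print(job.job_done())"
```

```text
the job is handed in; nothing more can be done
None
```

The brown tea brick now stands on its long edge on the green mat, in line with its wrapped neighbours, and the clear lid is fully closed. I handed the job in at about 38.5 s of the 64 s allowed; no verdict is reported.

- **Tilt:** The moves have no command to tilt the tool. I leaned it about 40° by reaching past the arm's limit, after first turning the brick on the tray to match the bin.
- **Brick:** I set it down and released it within about 1 mm of the mat. My last measurement before closing the lid had it upright and within the mat, but about 3 mm off centre and turned about 3–4°.
- **Failed nudge:** I tried to straighten the brick further. The gripper's body met the bin's side wall at about 10 N, so I stopped and backed out.
- **Lid:** It turned under about 2–3 N and I slowed it near the end. At the stop the fingertips pressed it with up to about 70 N, more than I intended but under the 120 N wrist limit.
- **Last checks:** All three cameras put the lid's reference point at about 80 mm high, which matches a closed lid. The gripper read no contact force. The tin and the cake read at their starting positions, though one of two cake readings was a poor fit at the tray's middle and I set it aside. Once the lid was shut, the networks no longer reported the brick or the wrapped bricks through it. I confirmed those by eye in the final picture.

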